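# Close out a feed sample: catch the last cubes and stow pan and jars behind the rack lip

### The arm

A 6-joint arm with a two-finger parallel gripper is mounted at the origin on the work surface. World frame = base frame: x ahead of the robot, y to its left, z up, the work surface at z = 0. Lengths are in m, angles in degrees, forces in N, time in s.
With the tool pointing down it reaches from about 0.35 to 0.875 m from the base axis. Payload 4.2 kg.
Tool frame: the origin (TCP) lies on the centre line of the jaws, within the pads' length; the fingertips stand 25 mm ahead of it and the grasp point (between the pads) lies 6 mm ahead of it; z points along the fingers, y is the line along which they close (so a half turn about z gives the same grasp; the last joint's range is limited). The gripper opens to 87 mm and grips with 3 to 60 N. Pads are 19 mm wide; open, the fingers measure 117 mm over their backs; the gripper's body (75 mm by 190 mm) begins 51 mm behind the grasp point.
Start: joints at [80.879, 22.042, 0.453, 0, -68.411, -14.817], TCP at [0.254, 0.571, 0.227] pointing down, gripper open.
Joint ranges: [-179.83, 179.83], [-69.29, 118.12], [-61.27, 80.66], [-181.25, 117.63], [-171.15, -9.14], [-177.46, 177.46]. Speed limits (degrees/s): [159.86, 159.86, 180, 180, 180, 180].

### API

Orientations are given as a 3x3 rotation matrix whose columns are the frame's x, y, z axes.
In Python, from station import r gives the robot as it stands.
- The arm moves only by the tool move_arm, never from a script. Its argument "series" is a list of rows, each an object with "grip": the opening, from 0 (shut) to 1 (fully open); "xyz": the shift along the tool's x, y, z in mm, a list of three; "angular": the turn, a rotation vector about the tool's x, y, z in rad, a list of three. A call has 1 to 10 rows; each row is the pose to reach, as a shift and turn from the pose commanded when the call began, along the tool's axes at that moment; what a row does not reach only later rows make up. A row lasts 1/10 s, in which the tool goes at most 50 mm and 8.59 degrees, less where a joint would pass 70% of its speed; a pose out of reach is approached as far as the arm can. A call with a gripper value outside its range is refused whole. The fingers move at their own pace and stop on an object; the grip force is fixed at half the most. Time passes only in rows, so rows that repeat a pose let the fingers close. It gives the time, the measured TCP pose, the force, the opening and the grip force at its end, in the units of the state.
- r.sense(): the state, without advancing time (a new reading comes with each control period).
- r.capture(name): name is "side" or "top"; returns a dict with "img" (420x560x3 uint8, red, green, blue), "camera_matrix" (3x3 intrinsics, pixels), "k1" (the pictures are not rectified: a ray, as slopes to the right and down, at radius r is drawn at 1 + k1 r^2 times it, then the intrinsics apply), "rvec" (rotation vector, rad) and "tvec" (3), from world to camera coordinates, as OpenCV has them. Camera axes: x right, y down, z forward; pixel columns grow to the right and rows downward; lengths in m; the calibration is good to about 2 mm. A picture is of the moment at which its call begins. There is no depth.
- r.finish_job(): hands the job in; it is judged then, once.
The state is a dict: "time_s": time; "joints": joint angles; "joint_velocities": joint speeds; "effort": joint torques, N m; "tcp_pos": TCP position; "ee_rot": TCP orientation; "wrist_force": force on the tool from outside, world axes, zero at the start; "moment": the same for the moment, N m; "gripper_width": opening from 0.0 (shut) to 1.0 (fully open); "gripper_force": force on a finger pad.
Only numpy, scipy, OpenCV 4.12 (cv2) and the standard library are available. Lean on these libraries where they do the work, as an engineer would, in place of code of your own. Each camera call takes 0.05 s, during which the arm holds its last target. There are 200 camera calls.

### The job

Hold the sample pan under the mill's chute, pushing the paddle in with it, until all four feed cubes have slid into it. Put the pan, with the cubes in it, and every lidded sample jar over the lip into the white retention rack, all of them standing upright on the rack's floor. Leave the beaker, the mug and the screwdriver where they are.

Things in the scene. Friction and masses are not known exactly. Their poses are not given: they have to be found in the camera images.
- mill: Cream and teal benchtop feed mill on the robot's right, fixed; cabinet 300 x 240 mm, 330 mm high, its face at mill x = 135 mm. Origin: on the bench straight below the mouth of the steel chute that comes down out of the face; z up, x level, pointing from the mouth into the machine. The chute holds four feed cubes in single file behind a gate.
- mouth (a point): Mill: middle of the lower edge of the chute floor, 115 mm above the bench at mill x = 0. The chute rises at 42 degrees towards mill +x, 34 mm wide inside, 42 outside, walls 36 mm, floor 4 mm thick; its gate stands 70 mm up the slope. Cubes leave here towards mill -x at about 0.4 to 1.1 m/s and drop.
- paddle_face (a point): Centre of the face of the black upright push paddle under the chute; axes as the mill's. The paddle is 64 mm wide and 55 mm high; at rest its face stands at mill x = 8 mm and from 45 to 100 mm above the bench. Pushed level along mill +x by a container's wall it opens the gate.
- paddle (a joint): How far the paddle is pushed in, m: 0 at rest, 0.030 at its stop. The gate rises off the chute floor by 1.2 times this, so the 20 mm thick cubes slide out one after another by themselves once it exceeds about 0.020; pushing takes 1 to 3 N and a spring shuts it again.
- pan: Open steel sample pan, 100 (x) x 84 (y) x 32 mm high, walls and floor 4 mm, 0.14 to 0.23 kg. Origin: centre of its underside, z up. At its -x end stands a grey upright grip tab, 10 mm thick (x from -52 to -42 mm), 44 mm wide (y), reaching 85 mm above the underside: pinch it across its thickness from above. At the start +x points roughly to the mill.
- rack: White low retention rack, fixed: open tray 436 mm long (its y), 128 mm deep (its x), walls 6 mm; inside 424 x 116 mm. Origin: centre of its underside on the bench, z up. Inner floor 20 mm above the bench. The retaining lip along the front (-x, robot side) and both end walls stand 32 mm above the floor, the back wall 60 mm above it.
- rack_floor (a point): Centre of the rack's inner floor, axes as the rack's.
- jar0: Closed squat glass sample jar 1 with a white lid and paper label, round, 46 mm diameter, 44 mm high, flat, 0.09 to 0.18 kg, standing upright on the bench; origin: centre of its underside, z up. May be absent. (The open glass beaker without a lid is not a sample jar.)
- jar1: Closed squat glass sample jar 2 with a white lid and paper label, round, 46 mm diameter, 44 mm high, flat, 0.09 to 0.18 kg, standing upright on the bench; origin: centre of its underside, z up. May be absent. (The open glass beaker without a lid is not a sample jar.)
- jar2: Closed squat glass sample jar 3 with a white lid and paper label, round, 46 mm diameter, 44 mm high, flat, 0.09 to 0.18 kg, standing upright on the bench; origin: centre of its underside, z up. May be absent. (The open glass beaker without a lid is not a sample jar.)
- jar3: Closed squat glass sample jar 4 with a white lid and paper label, round, 46 mm diameter, 44 mm high, flat, 0.09 to 0.18 kg, standing upright on the bench; origin: centre of its underside, z up. May be absent. (The open glass beaker without a lid is not a sample jar.)
- jar4: Closed squat glass sample jar 5 with a white lid and paper label, round, 46 mm diameter, 44 mm high, flat, 0.09 to 0.18 kg, standing upright on the bench; origin: centre of its underside, z up. May be absent. (The open glass beaker without a lid is not a sample jar.)
- cube0: Pressed feed cube, olive-brown, 24 x 24 x 20 mm, 14 g; number 1 from the gate in the chute. Origin: its centre (its axes are turned 42 degrees to its faces).
- cube1: Pressed feed cube, olive-brown, 24 x 24 x 20 mm, 14 g; number 2 from the gate in the chute. Origin: its centre (its axes are turned 42 degrees to its faces).
- cube2: Pressed feed cube, olive-brown, 24 x 24 x 20 mm, 14 g; number 3 from the gate in the chute. Origin: its centre (its axes are turned 42 degrees to its faces).
- cube3: Pressed feed cube, olive-brown, 24 x 24 x 20 mm, 14 g; number 4 from the gate in the chute. Origin: its centre (its axes are turned 42 degrees to its faces).
- beaker: Open glass beaker, 52 mm across, 65 mm high, standing among the jars; not part of the job. Origin: centre of its underside.
- screwdriver: Screwdriver lying on the bench near the robot, not part of the job.
- mug: White mug, 80 mm across, 90 mm high, not part of the job.

How it is judged (in metres and radians):
On the way:
1. all four feed cubes are in the pan while the pan is held up clear of the bench (x of cube0 in the frame of pan between -0.047 and 0.047 m and y of cube0 in the frame of pan between -0.04 and 0.04 m and z of cube0 in the frame of pan between 0.004 and 0.05 m and x of cube1 in the frame of pan between -0.047 and 0.047 m and y of cube1 in the frame of pan between -0.04 and 0.04 m and z of cube1 in the frame of pan between 0.004 and 0.05 m and x of cube2 in the frame of pan between -0.047 and 0.047 m and y of cube2 in the frame of pan between -0.04 and 0.04 m and z of cube2 in the frame of pan between 0.004 and 0.05 m and x of cube3 in the frame of pan between -0.047 and 0.047 m and y of cube3 in the frame of pan between -0.04 and 0.04 m and z of cube3 in the frame of pan between 0.004 and 0.05 m and height (world z) of pan above 0.03 m and contact force between the fingers and pan above 0.5 N), for 0.2 s.
At the end, for the whole second after the job is handed in: All four cubes lie in the pan; the pan and every jar present stand inside the rack behind its lip, underside within 8 mm of the rack floor, upright within 0.12 rad and at rest (x of cube0 in the frame of pan between -0.047 and 0.047 m and y of cube0 in the frame of pan between -0.04 and 0.04 m and z of cube0 in the frame of pan between 0.004 and 0.05 m and x of cube1 in the frame of pan between -0.047 and 0.047 m and y of cube1 in the frame of pan between -0.04 and 0.04 m and z of cube1 in the frame of pan between 0.004 and 0.05 m and x of cube2 in the frame of pan between -0.047 and 0.047 m and y of cube2 in the frame of pan between -0.04 and 0.04 m and z of cube2 in the frame of pan between 0.004 and 0.05 m and x of cube3 in the frame of pan between -0.047 and 0.047 m and y of cube3 in the frame of pan between -0.04 and 0.04 m and z of cube3 in the frame of pan between 0.004 and 0.05 m and x of pan in the frame of rack_floor between -0.05 and 0.05 m and y of pan in the frame of rack_floor between -0.2 and 0.2 m and z of pan in the frame of rack_floor between -0.004 and 0.008 m and angle between each of pan, jar0, jar1, jar2, jar3, jar4's own z axis and vertical below 0.12 rad and linear speed of each of pan, jar0, jar1, jar2, jar3, jar4 below 0.02 m/s and x of jar0 in the frame of rack_floor between -0.05 and 0.05 m and y of jar0 in the frame of rack_floor between -0.205 and 0.205 m and z of jar0 in the frame of rack_floor between -0.004 and 0.008 m and x of jar1 in the frame of rack_floor between -0.05 and 0.05 m and y of jar1 in the frame of rack_floor between -0.205 and 0.205 m and z of jar1 in the frame of rack_floor between -0.004 and 0.008 m and x of jar2 in the frame of rack_floor between -0.05 and 0.05 m and y of jar2 in the frame of rack_floor between -0.205 and 0.205 m and z of jar2 in the frame of rack_floor between -0.004 and 0.008 m and x of jar3 in the frame of rack_floor between -0.05 and 0.05 m and y of jar3 in the frame of rack_floor between -0.205 and 0.205 m and z of jar3 in the frame of rack_floor between -0.004 and 0.008 m and x of jar4 in the frame of rack_floor between -0.05 and 0.05 m and y of jar4 in the frame of rack_floor between -0.205 and 0.205 m and z of jar4 in the frame of rack_floor between -0.004 and 0.008 m); the robot touches nothing.
It fails at once if the beaker, the mug or the screwdriver is moved more than 50 mm (distance of any of beaker, screwdriver, mug from where it was at the start of the episode above 0.05 m).
Of jar0, jar1, jar2, jar3, jar4 only 3 to 5 are there at a start; the rules pass over those that are not, and their reading is None.
At some moment in a run one of jar0, jar1, jar2, jar3, jar4, pan may be knocked a few centimetres aside while the robot is not near it.
It also fails if it takes over 210 s, if anything falls off the work surface, if the arm or the gripper's body presses on something with over 40 N, if the wrist force passes 120 N, or if a joint passes its speed limit or range.

## Working session

There is one attempt and no reset: what is moved stays moved. The work goes in short steps, Python scripts to look and compute and a tool call to move; the robot and the scene stay as the last step left them, time stands still between calls to the robot, and variables do not carry over. Pictures are saved under pics/ and viewed, at most 14 in all, crops included, and the job is handed in when it is done.

Besides the shell and the picture viewer there is one more tool, called in YAML: its name, and indented under it one key for each argument. move_arm: Moves the arm, as the interface text tells. Its arguments: {"type":"object","properties":{"series":{"type":"array"}},"required":["series"]}

```bash
mkdir -p pics; cat > h.py <<'E'
import numpy as np, cv2
from station import r
def cap(n,fn=None):
    c=r.capture(n)
    if fn: cv2.imwrite('pics/'+fn,c['img'][:,:,::-1])
    return c
def ray(c,u,v):
    K=np.array(c['camera_matrix']);k1=c['k1']
    d=cv2.undistortPoints(np.array([[[u,v]]],float),K,np.array([k1,0,0,0.]))[0,0]
    R,_=cv2.Rodrigues(np.array(c['rvec'],float));t=np.array(c['tvec'],float).ravel()
    return -R.T@t, R.T@np.array([d[0],d[1],1])
def onz(c,u,v,z):
    o,d=ray(c,u,v); return (o+d*(z-o[2])/d[2]).round(4)
def proj(c,P):
    return cv2.projectPoints(np.array(P,float).reshape(-1,3),np.array(c['rvec'],float),np.array(c['tvec'],float),np.array(c['camera_matrix']),np.array([c['k1'],0,0,0.]))[0].reshape(-1,2).round(1)
E
python3 - <<'E'
from h import *
for n in('top','side'):
    c=cap(n,n+'0.png'); print(n,ray(c,280,210)); 
s=r.sense();print(s['time_s'],s['tcp_pos'],s['ee_rot'],s['wrist_force'],s['gripper_width'])
E
```

```text
top (array([0.27509322, 0.00776263, 1.25057192]), array([ 0.17486165,  0.0049569 , -0.98471196]))
side (array([-0.13830304, -0.94326029,  1.00226493]), array([ 0.47106724,  0.63645923, -0.6110658 ]))
0.1 [0.25337721 0.57076267 0.22568034] [[ 9.13919365e-01 -4.05895227e-01 -6.77686496e-04]
 [-4.05895775e-01 -9.13917561e-01 -1.81948751e-03]
 [ 1.19171705e-04  1.93793495e-03 -9.99998115e-01]] [-0.81937452  0.01372031 -0.54537737] 0.9973130148910536
```

View pics/top0.png

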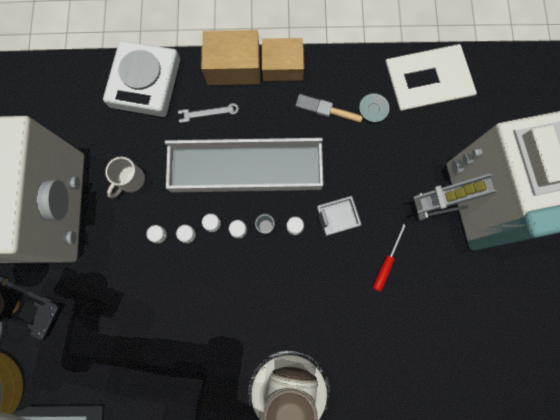

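View pics/side0.png

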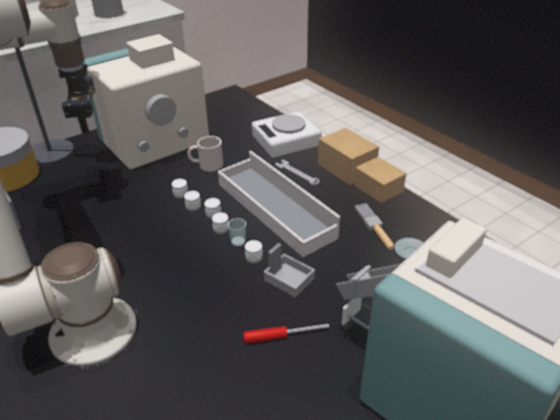

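Top view: five white-lidded jars at (157,234), (186,234), (211,223), (237,229) and (295,226). The beaker is at (264,224), the pan at (339,215) with its tab on the left, the rack at (245,164), and the chute mouth near (420,207). The side view shows the same layout. I'll measure next.

```bash
python3 - <<'E'
from h import *
c=cap('top');im=c['img']
g=cv2.cvtColor(im,cv2.COLOR_RGB2GRAY)
m=(im.min(2)>150).astype(np.uint8); m[:205]=0;m[250:]=0;m[:,:140]=0;m[:,310:]=0
n,l,st,ce=cv2.connectedComponentsWithStats(m)
for i in range(1,n):
    if st[i,4]>40: print('jar',ce[i].round(1),st[i,4],onz(c,*ce[i],0.044))
# rack outline
m=(im.min(2)>60).astype(np.uint8); 
for nm,(x0,x1,y0,y1) in dict(rack=(155,335,130,200),pan=(312,366,190,240)).items():
    k=np.zeros_like(m);k[y0:y1,x0:x1]=m[y0:y1,x0:x1]
    cs=max(cv2.findContours(k,0,2)[0],key=cv2.contourArea)
    q=cv2.boxPoints(cv2.minAreaRect(cs)); print(nm,cv2.minAreaRect(cs))
    for p in q: print(p.round(1),onz(c,*p,0.0),onz(c,*p,0.032),onz(c,*p,0.052))
a=cv2.resize(im[120:250,150:370],None,fx=3.6,fy=3.6,interpolation=cv2.INTER_CUBIC)
cv2.imwrite('pics/a.png',a[:,:,::-1])
b=cv2.resize(im[140:260,400:540],None,fx=5,fy=5,interpolation=cv2.INTER_CUBIC)
s=cap('side')['img']
b2=cv2.resize(s[230:350,240:420],None,fx=4.4,fy=4.4,interpolation=cv2.INTER_CUBIC)
cv2.imwrite('pics/b.png',b[:,:,::-1]);cv2.imwrite('pics/b2.png',b2[:,:,::-1])
E
```

```text
jar [209.8 221.6] 209 [0.4604 0.2081 0.044 ]
jar [294.7 224.7] 214 [ 0.4474 -0.026   0.044 ]
jar [236.9 228.1] 217 [0.4409 0.1334 0.044 ]
jar [265.6 226.7] 103 [0.4435 0.0542 0.044 ]
jar [154.5 233.2] 212 [0.4311 0.3605 0.044 ]
jar [184.3 232.8] 219 [0.4306 0.2781 0.044 ]
rack ((243.60263061523438, 164.3612518310547), (52.89634704589844, 158.4632568359375), 89.0759506225586)
[164.  139.2] [0.7175 0.3555 0.    ] [0.7062 0.3466 0.032 ] [0.6991 0.341  0.052 ]
[322.4 136.6] [ 0.7159 -0.1157 -0.    ] [ 0.7046 -0.1125  0.032 ] [ 0.6976 -0.1105  0.052 ]
[323.3 189.5] [ 0.555  -0.1123  0.    ] [ 0.5479 -0.1093  0.032 ] [ 0.5434 -0.1073  0.052 ]
[164.8 192.1] [0.5563 0.3476 0.    ] [0.5491 0.3389 0.032 ] [0.5446 0.3335 0.052 ]
pan ((338.87255859375, 215.06687927246094), (32.33626174926758, 38.54391860961914), 73.61045837402344)
[315.8 205. ] [ 0.5098 -0.0893  0.    ] [ 0.5038 -0.0868  0.032 ] [ 0.5001 -0.0853  0.052 ]
[352.8 194.1] [ 0.5398 -0.1973  0.    ] [ 0.533  -0.1921  0.032 ] [ 0.5288 -0.1888  0.052 ]
[361.9 225.1] [ 0.4488 -0.2189  0.    ] [ 0.4444 -0.2131  0.032 ] [ 0.4416 -0.2095  0.052 ]
[324.9 236. ] [ 0.4197 -0.1123  0.    ] [ 0.416  -0.1092  0.032 ] [ 0.4137 -0.1073  0.052 ]
```

View pics/a.png

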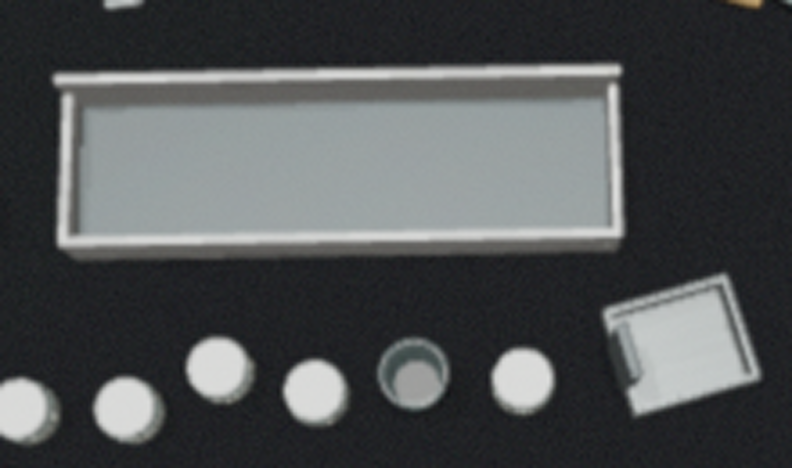

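View pics/b.png

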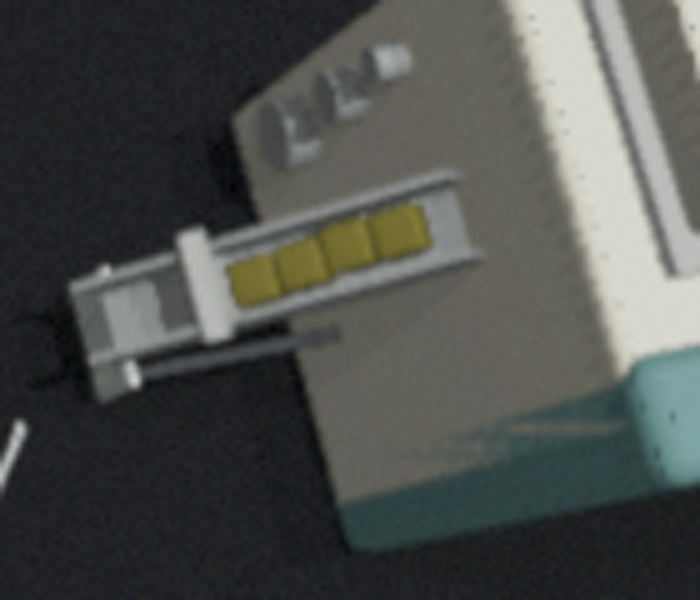

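View pics/b2.png

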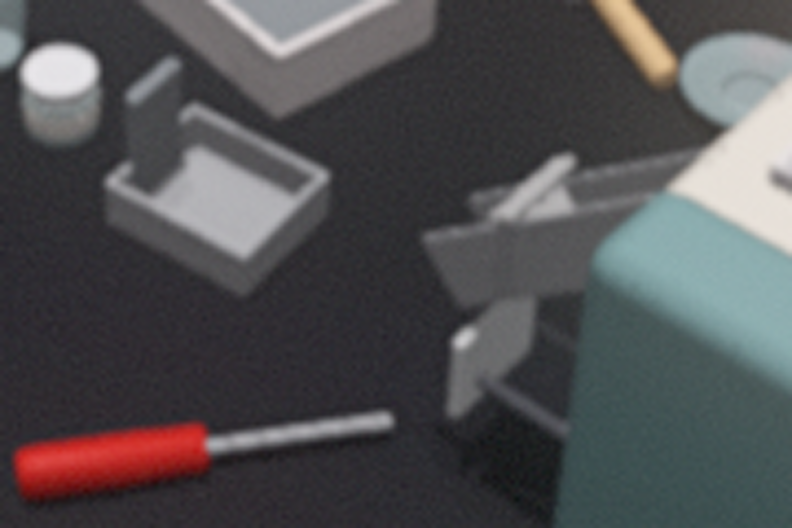

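The crops show the pan rim corners at about (317.5,206), (352,196), (361,225) and (326,236). The chute's wall-top ends are at (414,197) and (418,212). The pan tab is at its left end. In crop a, the rack's back top edge runs (53,75)–(622,67) and its lip (60,246)–(622,238).

```bash
python3 - <<'E'
from h import *
c=cap('top');s=cap('side')
A=lambda x,y:(150+x/3.6,120+y/3.6); B=lambda x,y:(400+x/5,140+y/5); D=lambda x,y:(240+x/4.4,230+y/4.4)
def tri(p,q):
    o1,d1=ray(c,*p);o2,d2=ray(s,*q)
    d1/=np.linalg.norm(d1);d2/=np.linalg.norm(d2)
    t=np.linalg.lstsq(np.c_[d1,-d2],o2-o1,rcond=None)[0]
    a,b=o1+t[0]*d1,o2+t[1]*d2; return ((a+b)/2).round(4),round(np.linalg.norm(a-b),4)
P=[onz(c,*A(*p),.032) for p in((603,310),(727,275),(760,378),(633,416))]
print('pan',P,sum(P)/4, np.degrees(np.arctan2(*((P[1]+P[2]-P[0]-P[3])[[1,0]]))))
E1=onz(c,*B(70,287),.142);E2=onz(c,*B(92,362),.142);print('mouth top',E1,E2)
for e,f in((E1,(455,175)),(E2,(480,255))):
    o,d=ray(c,*B(*f))
    best=min(((abs(np.hypot(*(o+d*(z-o[2])/d[2]-e)[:2])*np.tan(np.radians(42))-(z-.142)),z) for z in np.arange(.15,.4,.0005)))
    p=o+d*(best[1]-o[2])/d[2]; print(p,best,np.degrees(np.arctan2(*(p-e)[[1,0]])))
print('tri near/far wall top',tri(B(92,362),D(425,237)),tri(B(70,287),D(470,197)))
print('rack back',onz(c,*A(53,75),.08),onz(c,*A(622,67),.08),'lip',onz(c,*A(60,246),.052),onz(c,*A(622,238),.052))
print('floor corners',[onz(c,*A(*p),.02) for p in((80,237),(606,230))])
print('tab side top',D(130,100),D(180,62), 'pan tab')
print('tri tab top ends', tri(A(612,330),D(180,62)))
print('paddle right top',tri(B(130,370),D(462,340)))
E
```

```text
pan [array([ 0.5006, -0.0914,  0.032 ]), array([ 0.5265, -0.1893,  0.032 ]), array([ 0.4448, -0.2109,  0.032 ]), array([ 0.4172, -0.1117,  0.032 ])] [ 0.472275 -0.150825  0.032   ] -74.81377595696021
mouth top [ 0.4982 -0.3306  0.142 ] [ 0.459  -0.3389  0.142 ]
[ 0.52112201 -0.47222196  0.2715    ] (np.float64(0.00032355586783774926), np.float64(0.2715000000000001)) -80.80620534416568
[ 0.48353432 -0.47983814  0.271     ] (np.float64(0.0001903103611672896), np.float64(0.27100000000000013)) -80.12498521332097
tri near/far wall top (array([ 0.4598, -0.3389,  0.1443]), np.float64(0.0027)) (array([ 0.4986, -0.3307,  0.1429]), np.float64(0.0014))
rack back [0.6844 0.3309 0.08  ] [ 0.6819 -0.1086  0.08  ] lip [0.5552 0.3286 0.052 ] [ 0.5531 -0.1064  0.052 ]
floor corners [array([0.5697, 0.3214, 0.02  ]), array([ 0.5673, -0.0969,  0.02  ])]
tab side top (269.54545454545456, 252.72727272727272) (280.9090909090909, 244.0909090909091) pan tab
tri tab top ends (array([ 0.4822, -0.0967,  0.0786]), np.float64(0.0124))
paddle right top (array([ 0.4609, -0.3721,  0.098 ]), np.float64(0.0015))
```

```bash
cat >> h.py <<'E'
def to(x,y,z,yaw=None):
    "shift in tool axes (mm) and turn to a tool-down pose with tool x at yaw deg"
    s=r.sense();R=np.array(s['ee_rot']);p=np.array(s['tcp_pos'])
    v=R.T@(np.array([x,y,z])-p)*1000;w=np.zeros(3)
    if yaw is not None:
        a=np.radians(yaw);T=np.array([[np.cos(a),np.sin(a),0],[np.sin(a),-np.cos(a),0],[0,0,-1]])
        w=cv2.Rodrigues(R.T@T)[0].ravel()
    print('t',round(s['time_s'],2),'tcp',p.round(4),'shift',v.round(1),'turn',w.round(3),'F',np.round(s['wrist_force'],1),'g',round(s['gripper_width'],3),'gf',np.round(s['gripper_force'],1),'j1',s['joints'][0],'j6',s['joints'][5])
E
```

move_arm:
  series:
    - {"grip":0.7,"xyz":[40,46,10],"angular":[0,0,-0.1]}
    - {"grip":0.7,"xyz":[70,80,20],"angular":[0,0,-0.2]}
    - {"grip":0.7,"xyz":[100,115,30],"angular":[0,0,-0.3]}
    - {"grip":0.7,"xyz":[130,150,40],"angular":[0,0,-0.4]}
    - {"grip":0.7,"xyz":[160,185,45],"angular":[0,0,-0.5]}
    - {"grip":0.7,"xyz":[190,220,45],"angular":[0,0,-0.6]}
    - {"grip":0.7,"xyz":[220,254,45],"angular":[0,0,-0.684]}
    - {"grip":0.7,"xyz":[250,289,45],"angular":[0,0,-0.684]}
    - {"grip":0.7,"xyz":[280,323,45],"angular":[0,0,-0.684]}
    - {"grip":0.7,"xyz":[310,358,45],"angular":[0,0,-0.684]}

```text
time_s: 1.3
tcp_pos: [0.3919, 0.1166, 0.1821]
ee_rot: [[0.965, 0.264, 0.001], [0.264, -0.965, 0.001], [0.001, -0.0, -1.0]]
wrist_force: [1.4, 1.5, -0.3]
gripper_width: 0.698
gripper_force: 0.0
```

```bash
python3 -c "
from h import *
to(.460,-.1055,.15,15.2)
c=cap('top')"
```

```text
t 1.3 tcp [0.3919 0.1166 0.1821] shift [  7.  232.2  32. ] turn [-0.    -0.001  0.002] F [ 1.4  1.5 -0.3] g 0.698 gf 0.0 j1 39.58296586673934 j6 65.71075008736489
```

move_arm:
  series:
    - {"grip":0.7,"xyz":[1,40,6],"angular":[0,0,0]}
    - {"grip":0.7,"xyz":[3,85,12],"angular":[0,0,0]}
    - {"grip":0.7,"xyz":[4,130,20],"angular":[0,0,0]}
    - {"grip":0.7,"xyz":[6,175,28],"angular":[0,0,0]}
    - {"grip":0.7,"xyz":[7,210,32],"angular":[0,0,0]}
    - {"grip":0.7,"xyz":[7,232,32],"angular":[0,0,0]}
    - {"grip":0.7,"xyz":[7,232,32],"angular":[0,0,0]}

```text
time_s: 2.05
tcp_pos: [0.4599, -0.1058, 0.1493]
ee_rot: [[0.966, 0.259, -0.0], [0.259, -0.966, -0.0], [-0.001, 0.0, -1.0]]
wrist_force: [0.1, -0.5, -0.2]
gripper_width: 0.698
gripper_force: 0.0
```

```bash
python3 - <<'E'
from h import *
to(.460,-.1055,.082,15.2)
c=cap('top');s=cap('side')
a=cv2.resize(c['img'][170:250,290:390],None,fx=4,fy=4,interpolation=cv2.INTER_CUBIC)
b=cv2.resize(s['img'][200:310,215:325],None,fx=3.6,fy=3.6,interpolation=cv2.INTER_CUBIC)
o=np.zeros((400,800,3),np.uint8);o[:320,:400]=a;o[:396,400:796]=b
cv2.imwrite('pics/g1.png',o[:,:,::-1])
E
```

```text
t 2.05 tcp [ 0.4599 -0.1058  0.1493] shift [ 0.2 -0.2 67.3] turn [ 0.     0.001 -0.003] F [ 0.1 -0.5 -0.2] g 0.698 gf 0.0 j1 6.853072325099596 j6 98.1546405657518
```

View pics/g1.png

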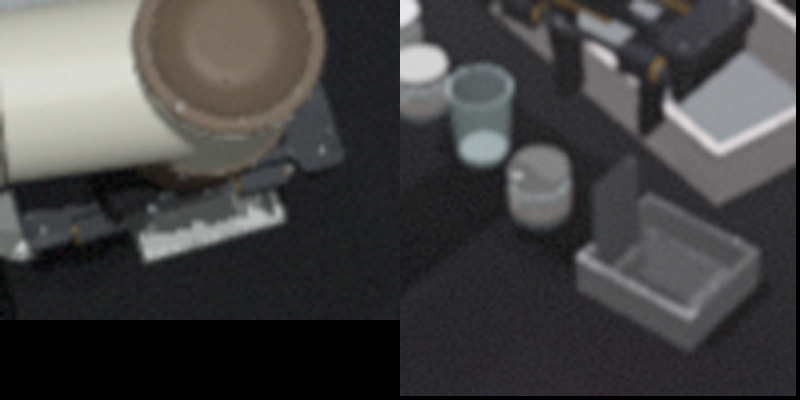

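The side view shows the jaws straddling the tab line from above, with the pan unmoved. I'll descend and grip.

move_arm:
  series:
    - {"grip":0.7,"xyz":[0,0,30],"angular":[0,0,0]}
    - {"grip":0.7,"xyz":[0,0,55],"angular":[0,0,0]}
    - {"grip":0.7,"xyz":[0,0,67],"angular":[0,0,0]}
    - {"grip":0.7,"xyz":[0,0,67],"angular":[0,0,0]}
    - {"grip":0.05,"xyz":[0,0,67],"angular":[0,0,0]}
    - {"grip":0.05,"xyz":[0,0,67],"angular":[0,0,0]}
    - {"grip":0.05,"xyz":[0,0,67],"angular":[0,0,0]}
    - {"grip":0.05,"xyz":[0,0,67],"angular":[0,0,0]}
    - {"grip":0.05,"xyz":[0,0,67],"angular":[0,0,0]}
    - {"grip":0.05,"xyz":[0,0,67],"angular":[0,0,0]}

```text
time_s: 3.15
tcp_pos: [0.4595, -0.1038, 0.0829]
ee_rot: [[0.965, 0.263, 0.0], [0.263, -0.965, 0.0], [0.0, 0.0, -1.0]]
wrist_force: [0.1, -0.1, -0.7]
gripper_width: 0.241
gripper_force: 0.0
```

move_arm:
  series:
    - {"grip":0.05,"xyz":[0,0,0],"angular":[0,0,0]}
    - {"grip":0.05,"xyz":[0,0,0],"angular":[0,0,0]}
    - {"grip":0.05,"xyz":[0,0,-20],"angular":[0,0,0]}
    - {"grip":0.05,"xyz":[0,0,-40],"angular":[0,0,0]}
    - {"grip":0.05,"xyz":[0,0,-66],"angular":[0,0,0]}
    - {"grip":0.05,"xyz":[0,0,-66],"angular":[0,0,0]}
    - {"grip":0.05,"xyz":[0,0,-66],"angular":[0,0,0]}

```text
time_s: 3.85
tcp_pos: [0.459, -0.1036, 0.1483]
ee_rot: [[0.965, 0.262, -0.0], [0.262, -0.965, 0.001], [0.0, -0.001, -1.0]]
wrist_force: [0.1, -0.4, -2.4]
gripper_width: 0.107
gripper_force: 30.0
```

```bash
python3 - <<'E'
from h import *
to(.460,-.1055,.15,10.5)
c=cap('top');s=cap('side')
a=cv2.resize(c['img'][170:250,290:390],None,fx=4,fy=4,interpolation=cv2.INTER_CUBIC)
b=cv2.resize(s['img'][200:310,215:325],None,fx=3.6,fy=3.6,interpolation=cv2.INTER_CUBIC)
o=np.zeros((400,800,3),np.uint8);o[:320,:400]=a;o[:396,400:796]=b
cv2.imwrite('pics/g2.png',o[:,:,::-1])
E
```

```text
t 3.85 tcp [ 0.459  -0.1036  0.1483] shift [ 0.5  2.1 -1.7] turn [-0.001  0.     0.082] F [ 0.1 -0.4 -2.4] g 0.107 gf 30.0 j1 7.107758631859468 j6 98.14373685921585
```

View pics/g2.png

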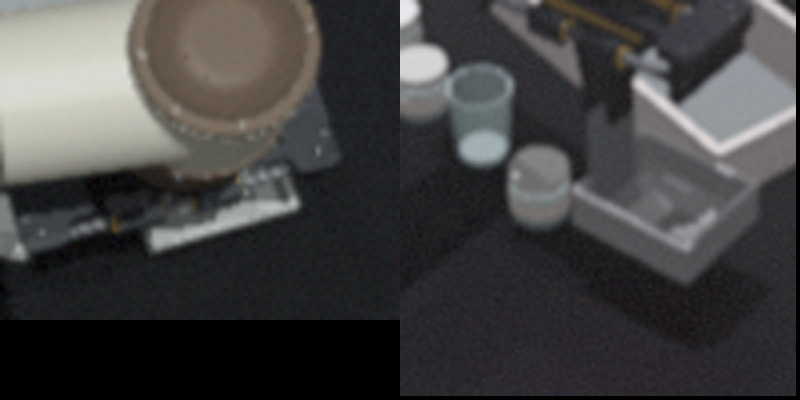

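The pan is held level with a 30 N grip. Next I move it in front of the paddle.

```bash
python3 -c "
from h import *
to(.4599,-.2336,.152,10.5)"
```

```text
t 3.95 tcp [ 0.4582 -0.1037  0.1472] shift [-32.5 125.8  -4.8] turn [-0.001  0.003  0.082] F [ 0.2  0.4 -1.8] g 0.109 gf 30.0 j1 7.105287226208778 j6 98.14361309250248
```

move_arm:
  series:
    - {"grip":0.05,"xyz":[-5,18,-2],"angular":[0,0,0.01]}
    - {"grip":0.05,"xyz":[-10,40,-5],"angular":[0,0,0.03]}
    - {"grip":0.05,"xyz":[-17,65,-5],"angular":[0,0,0.05]}
    - {"grip":0.05,"xyz":[-24,90,-5],"angular":[0,0,0.07]}
    - {"grip":0.05,"xyz":[-29,110,-5],"angular":[0,0,0.08]}
    - {"grip":0.05,"xyz":[-32,122,-5],"angular":[0,0,0.082]}
    - {"grip":0.05,"xyz":[-32.5,126,-5],"angular":[0,0,0.082]}
    - {"grip":0.05,"xyz":[-32.5,126,-5],"angular":[0,0,0.082]}

```text
time_s: 4.75
tcp_pos: [0.4609, -0.2338, 0.1529]
ee_rot: [[0.983, 0.183, -0.001], [0.183, -0.983, 0.0], [-0.001, -0.001, -1.0]]
wrist_force: [-0.3, -0.3, -2.1]
gripper_width: 0.111
gripper_force: 30.0
```

```bash
python3 - <<'E'
from h import *
to(.4712,-.2945,.152,10.5)
c=cap('top');s=cap('side')
a=cv2.resize(c['img'][170:250,350:450],None,fx=4,fy=4,interpolation=cv2.INTER_CUBIC)
b=cv2.resize(s['img'][230:340,275:385],None,fx=3.6,fy=3.6,interpolation=cv2.INTER_CUBIC)
o=np.zeros((400,800,3),np.uint8);o[:320,:400]=a;o[:396,400:796]=b
cv2.imwrite('pics/g3.png',o[:,:,::-1])
E
```

```text
t 4.75 tcp [ 0.4609 -0.2338  0.1529] shift [-0.9 61.5  0.9] turn [-0.001  0.001  0.   ] F [-0.3 -0.3 -2.1] g 0.111 gf 30.0 j1 -8.89773572819382 j6 109.43115473697308
```

View pics/g3.png

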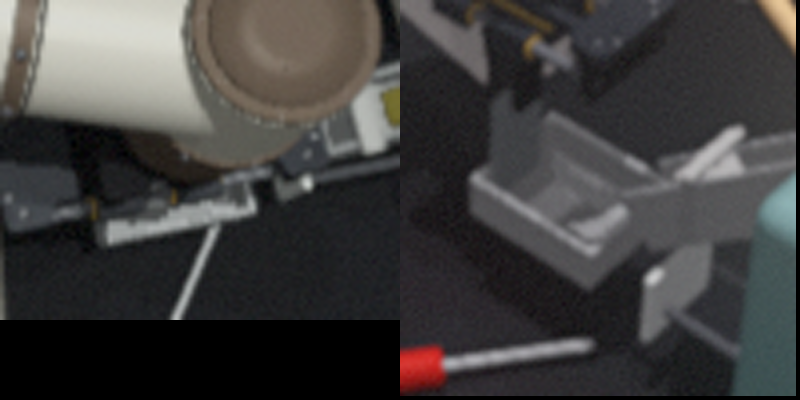

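The pan is lined up in front of the paddle, with its rim below the chute. I'll push in slowly.

move_arm:
  series:
    - {"grip":0.05,"xyz":[-0.5,8,0],"angular":[0,0,0]}
    - {"grip":0.05,"xyz":[-0.5,18,0],"angular":[0,0,0]}
    - {"grip":0.05,"xyz":[-0.5,27,0],"angular":[0,0,0]}
    - {"grip":0.05,"xyz":[-0.5,35,0],"angular":[0,0,0]}
    - {"grip":0.05,"xyz":[-0.5,40,0],"angular":[0,0,0]}
    - {"grip":0.05,"xyz":[-0.5,45,0],"angular":[0,0,0]}
    - {"grip":0.05,"xyz":[-0.5,48,0],"angular":[0,0,0]}
    - {"grip":0.05,"xyz":[-0.5,48,0],"angular":[0,0,0]}

```text
time_s: 5.65
tcp_pos: [0.4695, -0.2813, 0.1535]
ee_rot: [[0.983, 0.183, -0.0], [0.183, -0.983, 0.0], [-0.0, -0.0, -1.0]]
wrist_force: [-0.8, 1.2, -1.7]
gripper_width: 0.109
gripper_force: 30.0
```

move_arm:
  series:
    - {"grip":0.05,"xyz":[0,4,0],"angular":[0,0,0]}
    - {"grip":0.05,"xyz":[0,8,0],"angular":[0,0,0]}
    - {"grip":0.05,"xyz":[0,12,0],"angular":[0,0,0]}
    - {"grip":0.05,"xyz":[0,14,0],"angular":[0,0,0]}
    - {"grip":0.05,"xyz":[0,14,0],"angular":[0,0,0]}
    - {"grip":0.05,"xyz":[0,14,0],"angular":[0,0,0]}
    - {"grip":0.05,"xyz":[0,14,0],"angular":[0,0,0]}
    - {"grip":0.05,"xyz":[0,14,0],"angular":[0,0,0]}

```text
time_s: 6.45
tcp_pos: [0.4718, -0.2946, 0.1534]
ee_rot: [[0.983, 0.183, -0.001], [0.183, -0.983, 0.001], [-0.001, -0.001, -1.0]]
wrist_force: [0.5, 2.6, -2.0]
gripper_width: 0.108
gripper_force: 30.2
```

```bash
python3 - <<'E'
from h import *
to(.4712,-.2945,.152,10.5)
c=cap('top');s=cap('side')
a=cv2.resize(c['img'][150:230,400:500],None,fx=4,fy=4,interpolation=cv2.INTER_CUBIC)
b=cv2.resize(s['img'][230:340,285:395],None,fx=3.6,fy=3.6,interpolation=cv2.INTER_CUBIC)
o=np.zeros((400,800,3),np.uint8);o[:320,:400]=a;o[:396,400:796]=b
cv2.imwrite('pics/g4.png',o[:,:,::-1])
E
```

```text
t 6.45 tcp [ 0.4718 -0.2946  0.1534] shift [-0.6 -0.2  1.4] turn [-0.001  0.001  0.001] F [ 0.5  2.6 -2. ] g 0.108 gf 30.2 j1 -15.295513336120054 j6 115.86346415896591
```

View pics/g4.png

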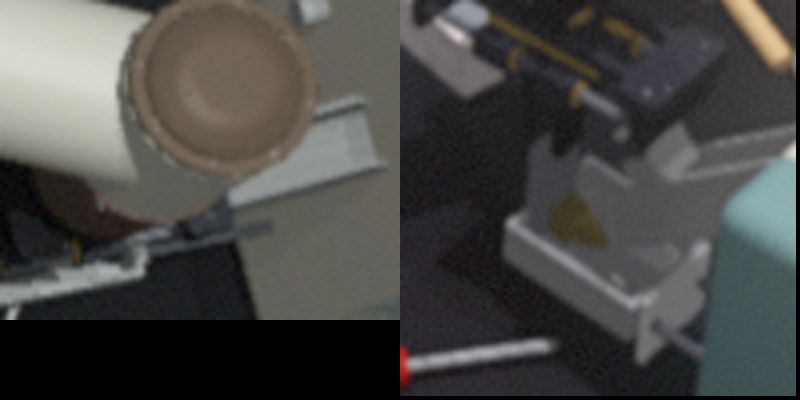

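The chute's upper part is empty and the cubes are in the pan near the tab, at side crop (575,225). I'll wait a little longer, then back out.

move_arm:
  series:
    - {"grip":0.05,"xyz":[0,1,0],"angular":[0,0,0]}
    - {"grip":0.05,"xyz":[0,1,0],"angular":[0,0,0]}
    - {"grip":0.05,"xyz":[0,1,0],"angular":[0,0,0]}
    - {"grip":0.05,"xyz":[0,1,0],"angular":[0,0,0]}
    - {"grip":0.05,"xyz":[0,1,0],"angular":[0,0,0]}
    - {"grip":0.05,"xyz":[0,1,0],"angular":[0,0,0]}
    - {"grip":0.05,"xyz":[0,1,0],"angular":[0,0,0]}
    - {"grip":0.05,"xyz":[0,1,0],"angular":[0,0,0]}

```text
time_s: 7.35
tcp_pos: [0.4722, -0.2959, 0.1536]
ee_rot: [[0.983, 0.183, -0.0], [0.183, -0.983, 0.0], [-0.0, -0.0, -1.0]]
wrist_force: [-0.4, 2.7, -2.6]
gripper_width: 0.108
gripper_force: 30.2
```

move_arm:
  series:
    - {"grip":0.05,"xyz":[0,-4,0],"angular":[0,0,0]}
    - {"grip":0.05,"xyz":[0,-10,0],"angular":[0,0,0]}
    - {"grip":0.05,"xyz":[0,-18,0],"angular":[0,0,0]}
    - {"grip":0.05,"xyz":[0,-28,0],"angular":[0,0,0]}
    - {"grip":0.05,"xyz":[0,-40,0],"angular":[0,0,0]}
    - {"grip":0.05,"xyz":[0,-54,0],"angular":[0,0,0]}
    - {"grip":0.05,"xyz":[0,-68,0],"angular":[0,0,0]}
    - {"grip":0.05,"xyz":[0,-82,0],"angular":[0,0,0]}
    - {"grip":0.05,"xyz":[0,-94,0],"angular":[0,0,0]}
    - {"grip":0.05,"xyz":[0,-100,0],"angular":[0,0,0]}

```text
time_s: 8.35
tcp_pos: [0.4537, -0.1963, 0.1538]
ee_rot: [[0.983, 0.184, 0.0], [0.184, -0.983, 0.0], [0.0, -0.0, -1.0]]
wrist_force: [-0.4, 0.2, -2.8]
gripper_width: 0.111
gripper_force: 30.0
```

```bash
python3 - <<'E'
from h import *
to(.4712,-.2945,.152,10.5)
c=cap('top');s=cap('side')
a=cv2.resize(c['img'][150:230,370:470],None,fx=4,fy=4,interpolation=cv2.INTER_CUBIC)
b=cv2.resize(s['img'][230:340,250:360],None,fx=3.6,fy=3.6,interpolation=cv2.INTER_CUBIC)
o=np.zeros((400,800,3),np.uint8);o[:320,:400]=a;o[:396,400:796]=b
cv2.imwrite('pics/g5.png',o[:,:,::-1])
for im in(c['img'],s['img']):
    h=cv2.cvtColor(im,cv2.COLOR_RGB2HSV);m=((h[...,0]>22)&(h[...,0]<35)&(h[...,1]>120)&(h[...,2]>40)).astype(np.uint8)
    n,l,st,ce=cv2.connectedComponentsWithStats(m);print([(ce[i].round(),st[i,4]) for i in range(1,n) if st[i,4]>8])
E
```

```text
t 8.35 tcp [ 0.4537 -0.1963  0.1538] shift [-0.9 99.8  1.8] turn [-0.    -0.     0.002] F [-0.4  0.2 -2.8] g 0.111 gf 30.0 j1 -4.535683731773851 j6 105.1640722025556
[]
[(array([313., 271.]), np.int32(16)), (array([306., 276.]), np.int32(26)), (array([320., 281.]), np.int32(12))]
```

View pics/g5.png

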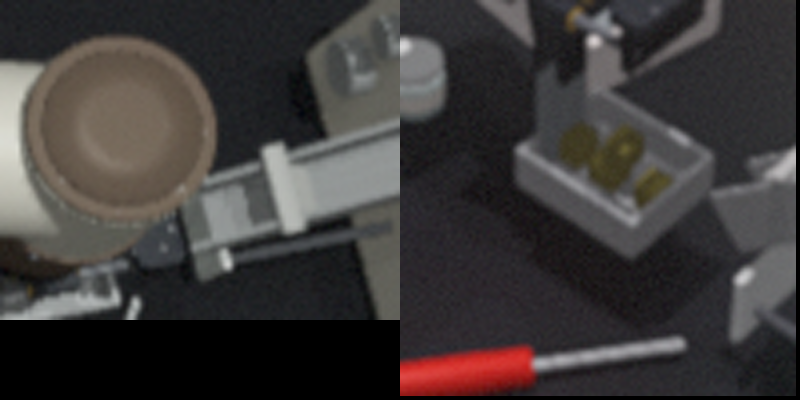

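All four cubes are in the pan, around side crop (615,165), and the chute is empty. Next I carry the pan to the right end of the rack.

move_arm:
  series:
    - {"grip":0.05,"xyz":[8,-6,-10],"angular":[0,0,0.01]}
    - {"grip":0.05,"xyz":[24,-20,-20],"angular":[0,0,0.03]}
    - {"grip":0.05,"xyz":[46,-39,-25],"angular":[0,0,0.05]}
    - {"grip":0.05,"xyz":[70,-59,-25],"angular":[0,0,0.075]}
    - {"grip":0.05,"xyz":[95,-80,-25],"angular":[0,0,0.1]}
    - {"grip":0.05,"xyz":[120,-101,-25],"angular":[0,0,0.125]}
    - {"grip":0.05,"xyz":[145,-122,-25],"angular":[0,0,0.15]}
    - {"grip":0.05,"xyz":[168,-142,-25],"angular":[0,0,0.17]}
    - {"grip":0.05,"xyz":[186,-157,-25],"angular":[0,0,0.185]}
    - {"grip":0.05,"xyz":[196,-165,-25],"angular":[0,0,0.185]}

```text
time_s: 9.45
tcp_pos: [0.6184, 0.0022, 0.1789]
ee_rot: [[1.0, -0.0, 0.001], [-0.0, -1.0, 0.0], [0.001, -0.0, -1.0]]
wrist_force: [-0.3, -0.7, -1.2]
gripper_width: 0.108
gripper_force: 30.0
```

move_arm:
  series:
    - {"grip":0.05,"xyz":[3,-3,0],"angular":[0,0,0]}
    - {"grip":0.05,"xyz":[3,-3,0],"angular":[0,0,0]}
    - {"grip":0.05,"xyz":[3,-3,0],"angular":[0,0,0]}
    - {"grip":0.05,"xyz":[3,-3,0],"angular":[0,0,0]}

```text
time_s: 9.85
tcp_pos: [0.6188, 0.0026, 0.1789]
ee_rot: [[1.0, -0.002, -0.0], [-0.002, -1.0, -0.0], [-0.0, 0.0, -1.0]]
wrist_force: [0.2, -0.5, -1.6]
gripper_width: 0.11
gripper_force: 30.0
```

```bash
python3 - <<'E'
from h import *
to(.619,.006,.105,0)
c=cap('top');s=cap('side')
a=cv2.resize(c['img'][120:220,250:350],None,fx=4,fy=4,interpolation=cv2.INTER_CUBIC)
b=cv2.resize(s['img'][160:270,240:350],None,fx=3.6,fy=3.6,interpolation=cv2.INTER_CUBIC)
o=np.zeros((400,800,3),np.uint8);o[:400,:400]=a;o[:396,400:796]=b
cv2.imwrite('pics/g6.png',o[:,:,::-1])
E
```

```text
t 9.85 tcp [0.6188 0.0026 0.1789] shift [ 0.2 -3.4 73.9] turn [ 0.     0.    -0.002] F [ 0.2 -0.5 -1.6] g 0.11 gf 30.0 j1 15.207885436447622 j6 74.68240303885084
```

View pics/g6.png

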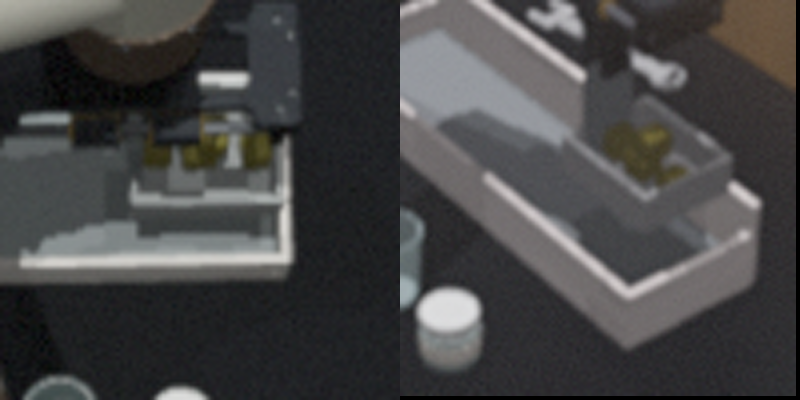

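The pan is over the right end of the rack with all cubes in it. I'll shift it a few mm and lower it.

move_arm:
  series:
    - {"grip":0.05,"xyz":[0,-3,15],"angular":[0,0,0]}
    - {"grip":0.05,"xyz":[0,-5,35],"angular":[0,0,0]}
    - {"grip":0.05,"xyz":[0,-5,52],"angular":[0,0,0]}
    - {"grip":0.05,"xyz":[0,-5,64],"angular":[0,0,0]}
    - {"grip":0.05,"xyz":[0,-5,70],"angular":[0,0,0]}
    - {"grip":0.05,"xyz":[0,-5,73],"angular":[0,0,0]}
    - {"grip":0.05,"xyz":[0,-5,73],"angular":[0,0,0]}
    - {"grip":0.05,"xyz":[0,-5,73],"angular":[0,0,0]}

```text
time_s: 10.75
tcp_pos: [0.62, 0.0085, 0.1065]
ee_rot: [[1.0, -0.001, 0.002], [-0.001, -1.0, 0.0], [0.002, -0.0, -1.0]]
wrist_force: [0.9, -0.0, -2.4]
gripper_width: 0.112
gripper_force: 30.0
```

move_arm:
  series:
    - {"grip":0.05,"xyz":[0,0,1],"angular":[0,0,0]}
    - {"grip":0.05,"xyz":[0,0,2],"angular":[0,0,0]}
    - {"grip":0.05,"xyz":[0,0,2],"angular":[0,0,0]}

```text
time_s: 11.05
tcp_pos: [0.6194, 0.0085, 0.1037]
ee_rot: [[1.0, -0.001, 0.0], [-0.001, -1.0, 0.0], [0.0, -0.0, -1.0]]
wrist_force: [-0.4, 0.3, -2.7]
gripper_width: 0.112
gripper_force: 30.0
```

move_arm:
  series:
    - {"grip":0.05,"xyz":[0,0,1],"angular":[0,0,0]}
    - {"grip":0.05,"xyz":[0,0,1],"angular":[0,0,0]}

```text
time_s: 11.25
tcp_pos: [0.6196, 0.0086, 0.1028]
ee_rot: [[1.0, -0.001, 0.0], [-0.001, -1.0, 0.0], [0.0, -0.0, -1.0]]
wrist_force: [0.5, 0.8, -1.9]
gripper_width: 0.108
gripper_force: 30.0
```

move_arm:
  series:
    - {"grip":0.05,"xyz":[0,0,1],"angular":[0,0,0]}
    - {"grip":0.05,"xyz":[0,0,1],"angular":[0,0,0]}

```text
time_s: 11.45
tcp_pos: [0.6196, 0.0086, 0.1027]
ee_rot: [[1.0, -0.0, 0.001], [-0.0, -1.0, -0.0], [0.001, 0.0, -1.0]]
wrist_force: [-2.0, 0.1, 3.6]
gripper_width: 0.11
gripper_force: 30.0
```

The pan is on the rack floor, so I release it and rise.

move_arm:
  series:
    - {"grip":0.2,"xyz":[0,0,0],"angular":[0,0,0]}
    - {"grip":0.35,"xyz":[0,0,0],"angular":[0,0,0]}
    - {"grip":0.5,"xyz":[0,0,0],"angular":[0,0,0]}
    - {"grip":0.5,"xyz":[0,0,0],"angular":[0,0,0]}
    - {"grip":0.5,"xyz":[0,0,-10],"angular":[0,0,0]}
    - {"grip":0.5,"xyz":[0,0,-35],"angular":[0,0,0]}
    - {"grip":0.5,"xyz":[0,0,-70],"angular":[0,0,0]}
    - {"grip":0.7,"xyz":[-30,0,-90],"angular":[0,0,0]}
    - {"grip":0.7,"xyz":[-70,0,-90],"angular":[0,0,0]}
    - {"grip":0.7,"xyz":[-110,-20,-90],"angular":[0,0,0]}

```text
time_s: 12.45
tcp_pos: [0.5088, 0.0278, 0.1929]
ee_rot: [[1.0, -0.004, 0.002], [-0.004, -1.0, 0.001], [0.002, -0.001, -1.0]]
wrist_force: [-0.1, 1.8, -0.4]
gripper_width: 0.666
gripper_force: 0.0
```

```bash
cat >> h.py <<'E'
def jars(c):
    im=c['img'];m=(im.min(2)>150).astype(np.uint8); m[:205]=0;m[250:]=0;m[:,:140]=0;m[:,310:]=0
    n,l,st,ce=cv2.connectedComponentsWithStats(m)
    for i in range(1,n):
        if st[i,4]>60: print('jar',ce[i].round(1),st[i,4],onz(c,*ce[i],0.044))
E
python3 - <<'E'
from h import *
c=cap('top');s=cap('side');jars(c)
to(.446,-.026,.13,90)
b=s['img'][160:300,160:360]
cv2.imwrite('pics/g7.png',cv2.resize(b,None,fx=4,fy=4,interpolation=cv2.INTER_CUBIC)[:,:,::-1])
E
```

```text
jar [190.7 226.3] 1880 [0.4485 0.2607 0.044 ]
jar [294.7 224.9] 205 [ 0.447 -0.026  0.044]
jar [265.6 226.7] 101 [0.4434 0.0543 0.044 ]
jar [154.5 233.2] 212 [0.4311 0.3605 0.044 ]
t 12.55 tcp [0.5049 0.0289 0.1925] shift [-58.8  54.9  62.6] turn [-2.00e-03  1.00e-03 -1.57e+00] F [ 0.1 -0.5  0.2] g 0.687 gf 0.0 j1 21.656110296499886 j6 68.43329640459629
```

View pics/g7.png

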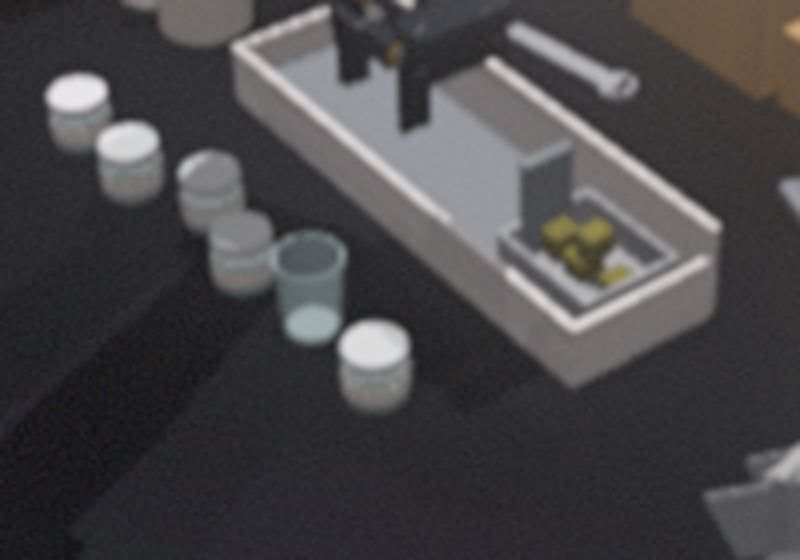

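The pan stands in the rack at (590,260) in this crop, with all four cubes in it. The jars and beaker are undisturbed. Next the jars, rightmost first, closing along world x.

move_arm:
  series:
    - {"grip":0.85,"xyz":[-10,8,0],"angular":[0,0,0.145]}
    - {"grip":0.85,"xyz":[-22,18,5],"angular":[0,0,0.29]}
    - {"grip":0.85,"xyz":[-34,30,10],"angular":[0,0,0.435]}
    - {"grip":0.85,"xyz":[-46,42,20],"angular":[0,0,0.58]}
    - {"grip":0.85,"xyz":[-54,50,30],"angular":[0,0,0.725]}
    - {"grip":0.85,"xyz":[-58,55,40],"angular":[0,0,0.87]}
    - {"grip":0.85,"xyz":[-58,55,50],"angular":[0,0,1.015]}
    - {"grip":0.85,"xyz":[-58,55,60],"angular":[0,0,1.16]}
    - {"grip":0.85,"xyz":[-58,55,72],"angular":[0,0,1.305]}
    - {"grip":0.85,"xyz":[-58,55,72],"angular":[0,0,1.45]}

```text
time_s: 13.55
tcp_pos: [0.4511, -0.0266, 0.1189]
ee_rot: [[0.113, -0.994, -0.002], [-0.994, -0.113, -0.0], [0.0, 0.002, -1.0]]
wrist_force: [-0.8, -0.2, -0.5]
gripper_width: 0.848
gripper_force: 0.0
```

```bash
python3 - <<'E'
from h import *
to(.447,-.026,.037,-90)
s=cap('side')
E
```

```text
t 13.55 tcp [ 0.4511 -0.0266  0.1189] shift [-1.   3.8 81.9] turn [ 0.002 -0.     0.114] F [-0.8 -0.2 -0.5] g 0.848 gf 0.0 j1 17.336528218718932 j6 -10.816563174399967
```

move_arm:
  series:
    - {"grip":0.85,"xyz":[0,2,20],"angular":[0,0,0.114]}
    - {"grip":0.85,"xyz":[0,2,50],"angular":[0,0,0.114]}
    - {"grip":0.85,"xyz":[0,2,72],"angular":[0,0,0.114]}
    - {"grip":0.85,"xyz":[0,2,82],"angular":[0,0,0.114]}
    - {"grip":0.85,"xyz":[0,2,82],"angular":[0,0,0.114]}
    - {"grip":0.4,"xyz":[0,2,82],"angular":[0,0,0.114]}
    - {"grip":0.4,"xyz":[0,2,82],"angular":[0,0,0.114]}
    - {"grip":0.4,"xyz":[0,2,82],"angular":[0,0,0.114]}
    - {"grip":0.4,"xyz":[0,2,82],"angular":[0,0,0.114]}
    - {"grip":0.4,"xyz":[0,2,82],"angular":[0,0,0.114]}

```text
time_s: 14.6
tcp_pos: [0.4495, -0.0265, 0.0381]
ee_rot: [[0.006, -1.0, 0.001], [-1.0, -0.006, 0.0], [-0.0, -0.001, -1.0]]
wrist_force: [-0.9, -0.8, 3.3]
gripper_width: 0.501
gripper_force: 30.0
```

move_arm:
  series:
    - {"grip":0.4,"xyz":[0,0,0],"angular":[0,0,0]}
    - {"grip":0.4,"xyz":[0,0,0],"angular":[0,0,0]}
    - {"grip":0.4,"xyz":[0,0,-20],"angular":[0,0,0]}
    - {"grip":0.4,"xyz":[0,0,-55],"angular":[0,0,0]}
    - {"grip":0.4,"xyz":[0,0,-90],"angular":[0,0,0]}
    - {"grip":0.4,"xyz":[0,0,-105],"angular":[0,0,0]}
    - {"grip":0.4,"xyz":[0,0,-105],"angular":[0,0,0]}

```text
time_s: 15.3
tcp_pos: [0.4509, -0.0262, 0.1446]
ee_rot: [[0.006, -1.0, 0.006], [-1.0, -0.006, 0.002], [-0.002, -0.006, -1.0]]
wrist_force: [-0.2, -0.5, -1.7]
gripper_width: 0.505
gripper_force: 30.0
```

```bash
python3 - <<'E'
from h import *
to(.619,.064,.142,-90)
E
```

```text
t 15.3 tcp [ 0.4509 -0.0262  0.1446] shift [ -89.1 -168.7    3.7] turn [-0.006  0.002  0.006] F [-0.2 -0.5 -1.7] g 0.505 gf 30.0 j1 17.408645039738804 j6 -17.061309568132486
```

Jar held. Carrying it to its slot.

move_arm:
  series:
    - {"grip":0.4,"xyz":[-10,-18,0],"angular":[0,0,0]}
    - {"grip":0.4,"xyz":[-27,-52,0],"angular":[0,0,0]}
    - {"grip":0.4,"xyz":[-47,-90,0],"angular":[0,0,0]}
    - {"grip":0.4,"xyz":[-68,-128,0],"angular":[0,0,0]}
    - {"grip":0.4,"xyz":[-84,-158,0],"angular":[0,0,0]}
    - {"grip":0.4,"xyz":[-89,-168,0],"angular":[0,0,0]}
    - {"grip":0.4,"xyz":[-89,-168,20],"angular":[0,0,0]}
    - {"grip":0.4,"xyz":[-89,-168,50],"angular":[0,0,0]}
    - {"grip":0.4,"xyz":[-89,-168,72],"angular":[0,0,0]}
    - {"grip":0.4,"xyz":[-89,-168,82],"angular":[0,0,0]}

```text
time_s: 16.3
tcp_pos: [0.6131, 0.0622, 0.0575]
ee_rot: [[0.006, -1.0, -0.01], [-1.0, -0.006, -0.003], [0.003, 0.01, -1.0]]
wrist_force: [-15.3, 3.7, 35.3]
gripper_width: 0.505
gripper_force: 30.1
```

move_arm:
  series:
    - {"grip":0.4,"xyz":[0,0,1],"angular":[0,0,0]}
    - {"grip":0.4,"xyz":[0,0,2],"angular":[0,0,0]}
    - {"grip":0.4,"xyz":[0,0,2],"angular":[0,0,0]}

```text
time_s: 16.6
tcp_pos: [0.6167, 0.0633, 0.0584]
ee_rot: [[0.006, -1.0, -0.0], [-1.0, -0.006, 0.0], [-0.0, 0.0, -1.0]]
wrist_force: [-0.3, -0.5, -0.7]
gripper_width: 0.507
gripper_force: 30.0
```

move_arm:
  series:
    - {"grip":0.4,"xyz":[0,0,1],"angular":[0,0,0]}
    - {"grip":0.4,"xyz":[0,0,1],"angular":[0,0,0]}

```text
time_s: 16.8
tcp_pos: [0.617, 0.0634, 0.0578]
ee_rot: [[0.006, -1.0, 0.0], [-1.0, -0.006, 0.0], [-0.0, -0.0, -1.0]]
wrist_force: [-0.5, 0.5, -1.3]
gripper_width: 0.506
gripper_force: 30.0
```

```bash
python3 - <<'E'
from h import *
to(.619,.064,.142,-90)
c=cap('top');s=cap('side');b=s['img'][160:300,160:360]
cv2.imwrite('pics/g8.png',cv2.resize(b,None,fx=4,fy=4,interpolation=cv2.INTER_CUBIC)[:,:,::-1])
E
```

```text
t 16.8 tcp [0.617  0.0634 0.0578] shift [ -0.6  -2.1 -84.2] turn [-0.     0.     0.006] F [-0.5  0.5 -1.3] g 0.506 gf 30.0 j1 20.799263013729416 j6 -20.460453399811843
```

View pics/g8.png

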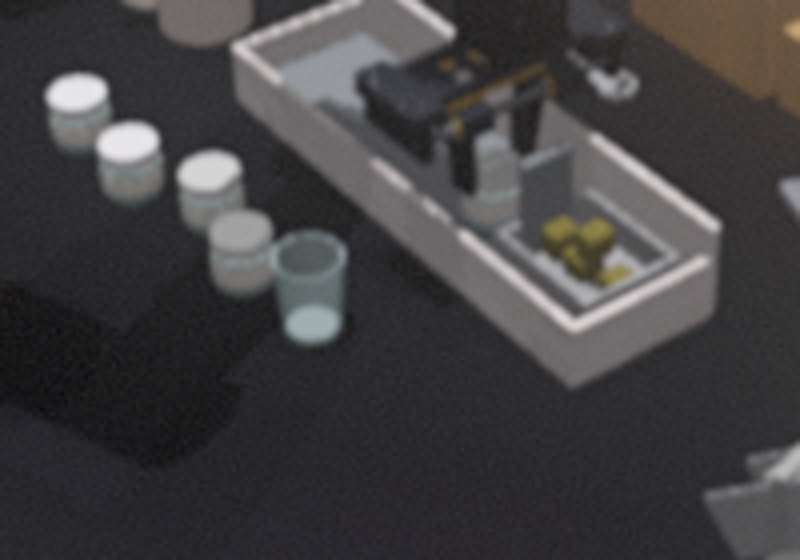

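The jar is in the rack beside the pan, at crop (492,185), nearly at floor level. Lower slightly, release, rise.

move_arm:
  series:
    - {"grip":0.4,"xyz":[0,0,1],"angular":[0,0,0]}
    - {"grip":0.4,"xyz":[0,0,1],"angular":[0,0,0]}

```text
time_s: 17.1
tcp_pos: [0.617, 0.0635, 0.0577]
ee_rot: [[0.006, -1.0, 0.001], [-1.0, -0.006, -0.0], [0.0, -0.001, -1.0]]
wrist_force: [-0.6, 0.3, 5.5]
gripper_width: 0.503
gripper_force: 30.0
```

move_arm:
  series:
    - {"grip":0.55,"xyz":[0,0,0],"angular":[0,0,0]}
    - {"grip":0.65,"xyz":[0,0,0],"angular":[0,0,0]}
    - {"grip":0.65,"xyz":[0,0,0],"angular":[0,0,0]}
    - {"grip":0.65,"xyz":[0,0,0],"angular":[0,0,0]}
    - {"grip":0.65,"xyz":[0,0,-15],"angular":[0,0,0]}
    - {"grip":0.65,"xyz":[0,0,-45],"angular":[0,0,0]}
    - {"grip":0.8,"xyz":[0,0,-85],"angular":[0,0,0]}
    - {"grip":0.85,"xyz":[-30,60,-85],"angular":[0,0,0]}
    - {"grip":0.85,"xyz":[-50,100,-85],"angular":[0,0,0]}
    - {"grip":0.85,"xyz":[-60,120,-85],"angular":[0,0,0]}

```text
time_s: 18.1
tcp_pos: [0.4941, 0.123, 0.1417]
ee_rot: [[0.006, -1.0, -0.001], [-1.0, -0.006, 0.0], [-0.0, 0.001, -1.0]]
wrist_force: [0.4, 1.1, 0.1]
gripper_width: 0.839
gripper_force: 0.0
```

```bash
python3 - <<'E'
from h import *
c=cap('top');jars(c)
to(.441,.1334,.1,-90)
im=c['img'][120:250,140:370]
cv2.imwrite('pics/g9.png',cv2.resize(im,None,fx=3.4,fy=3.4,interpolation=cv2.INTER_CUBIC)[:,:,::-1])
E
```

```text
jar [152.1 227.7] 1097 [0.4463 0.3676 0.044 ]
jar [183.8 207.4] 98 [0.5017 0.2812 0.044 ]
jar [265.7 226.7] 103 [0.4435 0.0541 0.044 ]
t 18.15 tcp [0.4903 0.1236 0.1415] shift [-10.1  49.   41.7] turn [0.004 0.    0.007] F [-4.3  0.8 -1.3] g 0.844 gf 0.0 j1 32.49124976650271 j6 -31.987902327521002
```

```bash
cat >> h.py <<'E'
def sj(s,P):
    "side view check: near each predicted lid top, the centroid of bright pixels, cast to z=.044"
    g=s['img'].min(2).astype(float)
    for p in P:
        u,v=proj(s,[p[0],p[1],.044])[0].astype(int);w=g[v-12:v+13,u-14:u+15]
        t=max(70,.72*np.percentile(w,95));m=(w>t).astype(np.uint8)
        n,l,st,ce=cv2.connectedComponentsWithStats(m);i=1+np.argmax(st[1:,4]);q=ce[i]+[u-14,v-12]
        print(p,'px',q.round(1),st[i],onz(s,*q,.044),w.max())
E
python3 - <<'E'
from h import *
s=cap('side');sj(s,[(.4311,.3605),(.4306,.2781),(.4604,.2081),(.4409,.1334)])
E
```

```text
(0.4311, 0.3605) px [178.6 183. ] [  8   8  15   9 105] [0.4324 0.3609 0.044 ] 232.0
(0.4306, 0.2781) px [191.2 195.3] [ 8  8 13  9 85] [0.4312 0.2787 0.044 ] 231.0
(0.4604, 0.2081) px [212.9 206.9] [  8   8  21  17 241] [0.4532 0.1883 0.044 ] 135.0
(0.4409, 0.1334) px [218.  217.4] [  0   0  29  25 423] [0.4386 0.1364 0.044 ] 141.0
```

move_arm:
  series:
    - {"grip":0.85,"xyz":[-5,25,0],"angular":[0,0,0]}
    - {"grip":0.85,"xyz":[-10,48,20],"angular":[0,0,0]}
    - {"grip":0.85,"xyz":[-10,50,50],"angular":[0,0,0]}
    - {"grip":0.85,"xyz":[-10,50,50],"angular":[0,0,0]}
    - {"grip":0.85,"xyz":[-10,50,50],"angular":[0,0,0]}
    - {"grip":0.85,"xyz":[-10,50,50],"angular":[0,0,0]}

```text
time_s: 18.8
tcp_pos: [0.4481, 0.133, 0.0928]
ee_rot: [[0.006, -1.0, 0.002], [-1.0, -0.006, 0.001], [-0.001, -0.002, -1.0]]
wrist_force: [-0.1, 0.5, 0.0]
gripper_width: 0.852
gripper_force: 0.0
```

```bash
python3 - <<'E'
from h import *
to(.4405,.1335,.037,-90)
E
```

```text
t 18.8 tcp [0.4481 0.133  0.0928] shift [-0.5  7.7 55.8] turn [-0.002  0.001  0.006] F [-0.1  0.5  0. ] g 0.852 gf 0.0 j1 36.5397728961098 j6 -36.23681428966562
```

move_arm:
  series:
    - {"grip":0.85,"xyz":[0,7,20],"angular":[0,0,0.006]}
    - {"grip":0.85,"xyz":[0,7,44],"angular":[0,0,0.006]}
    - {"grip":0.85,"xyz":[0,7,55],"angular":[0,0,0.006]}
    - {"grip":0.85,"xyz":[0,7,55],"angular":[0,0,0.006]}
    - {"grip":0.4,"xyz":[0,7,55],"angular":[0,0,0.006]}
    - {"grip":0.4,"xyz":[0,7,55],"angular":[0,0,0.006]}
    - {"grip":0.4,"xyz":[0,7,55],"angular":[0,0,0.006]}
    - {"grip":0.4,"xyz":[0,7,55],"angular":[0,0,0.006]}
    - {"grip":0.4,"xyz":[0,7,55],"angular":[0,0,0.006]}
    - {"grip":0.4,"xyz":[0,7,55],"angular":[0,0,0.006]}

```text
time_s: 19.8
tcp_pos: [0.44, 0.1327, 0.0372]
ee_rot: [[0.0, -1.0, 0.001], [-1.0, -0.0, 0.001], [-0.001, -0.001, -1.0]]
wrist_force: [0.1, -0.0, 3.9]
gripper_width: 0.507
gripper_force: 30.0
```

move_arm:
  series:
    - {"grip":0.4,"xyz":[0,0,0],"angular":[0,0,0]}
    - {"grip":0.4,"xyz":[0,0,-15],"angular":[0,0,0]}
    - {"grip":0.4,"xyz":[0,0,-50],"angular":[0,0,0]}
    - {"grip":0.4,"xyz":[0,0,-90],"angular":[0,0,0]}
    - {"grip":0.4,"xyz":[0,0,-105],"angular":[0,0,0]}
    - {"grip":0.4,"xyz":[0,0,-105],"angular":[0,0,0]}
    - {"grip":0.4,"xyz":[0,0,-105],"angular":[0,0,0]}

```text
time_s: 20.5
tcp_pos: [0.4384, 0.1319, 0.1406]
ee_rot: [[-0.001, -1.0, -0.002], [-1.0, 0.001, -0.001], [0.001, 0.002, -1.0]]
wrist_force: [-0.7, 0.6, -1.1]
gripper_width: 0.509
gripper_force: 30.0
```

```bash
python3 - <<'E'
from h import *
to(.619,.120,.062,-90)
E
```

```text
t 20.5 tcp [0.4384 0.1319 0.1406] shift [  11.7 -180.8   78.2] turn [ 0.002 -0.001 -0.001] F [-0.7  0.6 -1.1] g 0.509 gf 30.0 j1 37.14359510081643 j6 -37.14038373465802
```

move_arm:
  series:
    - {"grip":0.4,"xyz":[2,-20,0],"angular":[0,0,0]}
    - {"grip":0.4,"xyz":[5,-55,0],"angular":[0,0,0]}
    - {"grip":0.4,"xyz":[7,-95,0],"angular":[0,0,0]}
    - {"grip":0.4,"xyz":[9,-135,0],"angular":[0,0,0]}
    - {"grip":0.4,"xyz":[11,-165,0],"angular":[0,0,0]}
    - {"grip":0.4,"xyz":[12,-180,0],"angular":[0,0,0]}
    - {"grip":0.4,"xyz":[12,-180,20],"angular":[0,0,0]}
    - {"grip":0.4,"xyz":[12,-180,45],"angular":[0,0,0]}
    - {"grip":0.4,"xyz":[12,-180,65],"angular":[0,0,0]}
    - {"grip":0.4,"xyz":[12,-180,75],"angular":[0,0,0]}

```text
time_s: 21.5
tcp_pos: [0.6166, 0.1193, 0.0616]
ee_rot: [[-0.001, -1.0, -0.008], [-1.0, 0.001, -0.003], [0.003, 0.008, -1.0]]
wrist_force: [-0.6, -0.1, -1.3]
gripper_width: 0.507
gripper_force: 30.0
```

move_arm:
  series:
    - {"grip":0.4,"xyz":[0,0,0],"angular":[0,0,0]}
    - {"grip":0.4,"xyz":[0,0,3],"angular":[0,0,0]}
    - {"grip":0.4,"xyz":[0,0,5],"angular":[0,0,0]}
    - {"grip":0.4,"xyz":[0,0,7],"angular":[0,0,0]}
    - {"grip":0.4,"xyz":[0,0,8],"angular":[0,0,0]}
    - {"grip":0.4,"xyz":[0,0,8],"angular":[0,0,0]}

```text
time_s: 22.1
tcp_pos: [0.6195, 0.1204, 0.059]
ee_rot: [[0.0, -1.0, 0.001], [-1.0, -0.0, 0.0], [-0.0, -0.001, -1.0]]
wrist_force: [0.3, 0.2, -1.5]
gripper_width: 0.505
gripper_force: 30.0
```

move_arm:
  series:
    - {"grip":0.4,"xyz":[0,0,1],"angular":[0,0,0]}
    - {"grip":0.4,"xyz":[0,0,2],"angular":[0,0,0]}
    - {"grip":0.55,"xyz":[0,0,2],"angular":[0,0,0]}
    - {"grip":0.65,"xyz":[0,0,2],"angular":[0,0,0]}
    - {"grip":0.65,"xyz":[0,0,2],"angular":[0,0,0]}
    - {"grip":0.65,"xyz":[0,0,2],"angular":[0,0,0]}
    - {"grip":0.65,"xyz":[0,0,-13],"angular":[0,0,0]}
    - {"grip":0.65,"xyz":[0,0,-45],"angular":[0,0,0]}
    - {"grip":0.8,"xyz":[0,0,-82],"angular":[0,0,0]}
    - {"grip":0.85,"xyz":[-10,20,-82],"angular":[0,0,0]}

```text
time_s: 23.1
tcp_pos: [0.6044, 0.131, 0.1464]
ee_rot: [[-0.0, -1.0, 0.012], [-1.0, 0.0, 0.003], [-0.003, -0.012, -1.0]]
wrist_force: [0.7, 0.7, 0.6]
gripper_width: 0.753
gripper_force: 0.0
```

```bash
python3 - <<'E'
from h import *
s=cap('side');sj(s,[(.4311,.3605),(.4306,.2781),(.4604,.2081)])
to(.4604,.2081,.09,-90)
E
```

```text
(0.4311, 0.3605) px [178.6 183. ] [  8   8  14   9 104] [0.4324 0.3608 0.044 ] 231.0
(0.4306, 0.2781) px [191.2 195.3] [  7   8  15  10 114] [0.4313 0.2787 0.044 ] 230.0
(0.4604, 0.2081) px [212.3 206.3] [  8   8  15  17 224] [0.4532 0.1915 0.044 ] 212.0
t 23.15 tcp [0.5986 0.1318 0.1437] shift [-76.1 138.4  53.3] turn [-0.004  0.003 -0.   ] F [-4.2 -0.5 -2.7] g 0.795 gf 0.0 j1 27.509919238116034 j6 -27.486533794296935
```

move_arm:
  series:
    - {"grip":0.85,"xyz":[-20,35,0],"angular":[0,0,0]}
    - {"grip":0.85,"xyz":[-42,75,0],"angular":[0,0,0]}
    - {"grip":0.85,"xyz":[-62,112,0],"angular":[0,0,0]}
    - {"grip":0.85,"xyz":[-74,132,15],"angular":[0,0,0]}
    - {"grip":0.85,"xyz":[-77,138,35],"angular":[0,0,0]}
    - {"grip":0.85,"xyz":[-77,138,48],"angular":[0,0,0]}
    - {"grip":0.85,"xyz":[-77,138,48],"angular":[0,0,0]}
    - {"grip":0.85,"xyz":[-77,138,48],"angular":[0,0,0]}
    - {"grip":0.85,"xyz":[-77,138,48],"angular":[0,0,0]}

```text
time_s: 24.05
tcp_pos: [0.4622, 0.2076, 0.0933]
ee_rot: [[-0.0, -1.0, 0.001], [-1.0, 0.0, 0.001], [-0.001, -0.001, -1.0]]
wrist_force: [-0.1, -0.4, 0.1]
gripper_width: 0.85
gripper_force: 0.0
```

```bash
python3 - <<'E'
from h import *
to(.4604,.2081,.037,-90)
E
```

```text
t 24.05 tcp [0.4622 0.2076 0.0933] shift [-0.4  1.8 56.3] turn [-0.001  0.001 -0.   ] F [-0.1 -0.4  0.1] g 0.85 gf 0.0 j1 42.585435585391664 j6 -42.609502074757245
```

move_arm:
  series:
    - {"grip":0.85,"xyz":[0,1,20],"angular":[0,0,0]}
    - {"grip":0.85,"xyz":[0,1,44],"angular":[0,0,0]}
    - {"grip":0.85,"xyz":[0,1,55],"angular":[0,0,0]}
    - {"grip":0.85,"xyz":[0,1,55],"angular":[0,0,0]}
    - {"grip":0.4,"xyz":[0,1,55],"angular":[0,0,0]}
    - {"grip":0.4,"xyz":[0,1,55],"angular":[0,0,0]}
    - {"grip":0.4,"xyz":[0,1,55],"angular":[0,0,0]}
    - {"grip":0.4,"xyz":[0,1,55],"angular":[0,0,0]}
    - {"grip":0.4,"xyz":[0,1,55],"angular":[0,0,0]}
    - {"grip":0.4,"xyz":[0,1,55],"angular":[0,0,0]}

```text
time_s: 25.05
tcp_pos: [0.4607, 0.2076, 0.0382]
ee_rot: [[0.0, -1.0, 0.001], [-1.0, -0.0, 0.0], [-0.0, -0.001, -1.0]]
wrist_force: [-0.8, 1.0, 3.0]
gripper_width: 0.507
gripper_force: 30.0
```

move_arm:
  series:
    - {"grip":0.4,"xyz":[0,0,0],"angular":[0,0,0]}
    - {"grip":0.4,"xyz":[0,0,-15],"angular":[0,0,0]}
    - {"grip":0.4,"xyz":[0,0,-50],"angular":[0,0,0]}
    - {"grip":0.4,"xyz":[0,0,-90],"angular":[0,0,0]}
    - {"grip":0.4,"xyz":[0,0,-105],"angular":[0,0,0]}
    - {"grip":0.4,"xyz":[0,0,-105],"angular":[0,0,0]}
    - {"grip":0.4,"xyz":[0,0,-105],"angular":[0,0,0]}

```text
time_s: 25.75
tcp_pos: [0.4595, 0.2069, 0.1416]
ee_rot: [[-0.001, -1.0, -0.002], [-1.0, 0.001, -0.001], [0.001, 0.002, -1.0]]
wrist_force: [-0.8, -0.2, -1.8]
gripper_width: 0.505
gripper_force: 30.0
```

```bash
python3 - <<'E'
from h import *
to(.619,.176,.062,-90)
E
```

```text
t 25.75 tcp [0.4595 0.2069 0.1416] shift [  30.7 -159.6   79.3] turn [ 0.002 -0.001 -0.001] F [-0.8 -0.2 -1.8] g 0.505 gf 30.0 j1 42.69246115211749 j6 -42.69360857672228
```

move_arm:
  series:
    - {"grip":0.4,"xyz":[4,-20,0],"angular":[0,0,0]}
    - {"grip":0.4,"xyz":[11,-55,0],"angular":[0,0,0]}
    - {"grip":0.4,"xyz":[19,-95,0],"angular":[0,0,0]}
    - {"grip":0.4,"xyz":[26,-130,0],"angular":[0,0,0]}
    - {"grip":0.4,"xyz":[30,-150,0],"angular":[0,0,0]}
    - {"grip":0.4,"xyz":[31,-159,0],"angular":[0,0,0]}
    - {"grip":0.4,"xyz":[31,-159,20],"angular":[0,0,0]}
    - {"grip":0.4,"xyz":[31,-159,45],"angular":[0,0,0]}
    - {"grip":0.4,"xyz":[31,-159,65],"angular":[0,0,0]}
    - {"grip":0.4,"xyz":[31,-159,75],"angular":[0,0,0]}

```text
time_s: 26.75
tcp_pos: [0.6166, 0.1756, 0.0639]
ee_rot: [[-0.0, -1.0, -0.007], [-1.0, 0.0, -0.003], [0.003, 0.007, -1.0]]
wrist_force: [-0.4, -0.5, -0.8]
gripper_width: 0.506
gripper_force: 30.0
```

move_arm:
  series:
    - {"grip":0.4,"xyz":[0,0,0],"angular":[0,0,0]}
    - {"grip":0.4,"xyz":[0,0,3],"angular":[0,0,0]}
    - {"grip":0.4,"xyz":[0,0,5],"angular":[0,0,0]}
    - {"grip":0.4,"xyz":[0,0,7],"angular":[0,0,0]}
    - {"grip":0.4,"xyz":[0,0,9],"angular":[0,0,0]}
    - {"grip":0.4,"xyz":[0,0,9],"angular":[0,0,0]}

```text
time_s: 27.35
tcp_pos: [0.6194, 0.1763, 0.0587]
ee_rot: [[-0.0, -1.0, -0.0], [-1.0, 0.0, 0.0], [-0.0, 0.0, -1.0]]
wrist_force: [-1.0, -0.9, -2.0]
gripper_width: 0.506
gripper_force: 30.0
```

move_arm:
  series:
    - {"grip":0.4,"xyz":[0,0,1],"angular":[0,0,0]}
    - {"grip":0.4,"xyz":[0,0,1],"angular":[0,0,0]}
    - {"grip":0.55,"xyz":[0,0,1],"angular":[0,0,0]}
    - {"grip":0.65,"xyz":[0,0,1],"angular":[0,0,0]}
    - {"grip":0.65,"xyz":[0,0,1],"angular":[0,0,0]}
    - {"grip":0.65,"xyz":[0,0,1],"angular":[0,0,0]}
    - {"grip":0.65,"xyz":[0,0,-13],"angular":[0,0,0]}
    - {"grip":0.65,"xyz":[0,0,-45],"angular":[0,0,0]}
    - {"grip":0.8,"xyz":[0,0,-82],"angular":[0,0,0]}
    - {"grip":0.85,"xyz":[-10,20,-82],"angular":[0,0,0]}

```text
time_s: 28.35
tcp_pos: [0.6046, 0.1873, 0.1479]
ee_rot: [[-0.001, -1.0, 0.013], [-1.0, 0.001, 0.005], [-0.005, -0.013, -1.0]]
wrist_force: [-0.2, 0.0, 1.0]
gripper_width: 0.759
gripper_force: 0.0
```

```bash
python3 - <<'E'
from h import *
s=cap('side');sj(s,[(.4311,.3605),(.4306,.2781)])
to(.4308,.2783,.09,-90)
E
```

```text
(0.4311, 0.3605) px [178.5 183. ] [  8   8  14   9 103] [0.4322 0.3613 0.044 ] 231.0
(0.4306, 0.2781) px [190.5 195. ] [ 7  8 14  9 94] [0.4304 0.2816 0.044 ] 221.0
t 28.4 tcp [0.5989 0.1881 0.1451] shift [-90.  168.4  54.6] turn [-0.005  0.004  0.   ] F [-3.9  0.2 -0.8] g 0.788 gf 0.0 j1 32.169037850427955 j6 -32.13931088169029
```

move_arm:
  series:
    - {"grip":0.85,"xyz":[-20,38,0],"angular":[0,0,0]}
    - {"grip":0.85,"xyz":[-44,80,0],"angular":[0,0,0]}
    - {"grip":0.85,"xyz":[-66,120,0],"angular":[0,0,0]}
    - {"grip":0.85,"xyz":[-84,154,10],"angular":[0,0,0]}
    - {"grip":0.85,"xyz":[-92,168,30],"angular":[0,0,0]}
    - {"grip":0.85,"xyz":[-92,168,48],"angular":[0,0,0]}
    - {"grip":0.85,"xyz":[-92,168,48],"angular":[0,0,0]}
    - {"grip":0.85,"xyz":[-92,168,48],"angular":[0,0,0]}
    - {"grip":0.85,"xyz":[-92,168,48],"angular":[0,0,0]}

```text
time_s: 29.3
tcp_pos: [0.4324, 0.2788, 0.0938]
ee_rot: [[-0.0, -1.0, 0.002], [-1.0, 0.0, 0.001], [-0.001, -0.002, -1.0]]
wrist_force: [0.7, 0.4, -0.1]
gripper_width: 0.853
gripper_force: 0.0
```

```bash
python3 - <<'E'
from h import *
to(.4308,.2785,.037,-90)
E
```

```text
t 29.3 tcp [0.4324 0.2788 0.0938] shift [ 0.4  1.7 56.8] turn [-0.002  0.001 -0.   ] F [ 0.7  0.4 -0.1] g 0.853 gf 0.0 j1 50.91644028876672 j6 -50.95885483256789
```

Same sequence, to the slot at (0.619, 0.232).

move_arm:
  series:
    - {"grip":0.85,"xyz":[0,1,20],"angular":[0,0,0]}
    - {"grip":0.85,"xyz":[0,1,44],"angular":[0,0,0]}
    - {"grip":0.85,"xyz":[0,1,55],"angular":[0,0,0]}
    - {"grip":0.85,"xyz":[0,1,55],"angular":[0,0,0]}
    - {"grip":0.4,"xyz":[0,1,55],"angular":[0,0,0]}
    - {"grip":0.4,"xyz":[0,1,55],"angular":[0,0,0]}
    - {"grip":0.4,"xyz":[0,1,55],"angular":[0,0,0]}
    - {"grip":0.4,"xyz":[0,1,55],"angular":[0,0,0]}
    - {"grip":0.4,"xyz":[0,1,55],"angular":[0,0,0]}
    - {"grip":0.4,"xyz":[0,1,55],"angular":[0,0,0]}

```text
time_s: 30.3
tcp_pos: [0.4307, 0.2786, 0.0382]
ee_rot: [[0.0, -1.0, 0.001], [-1.0, -0.0, 0.001], [-0.001, -0.001, -1.0]]
wrist_force: [-0.4, -0.3, 2.2]
gripper_width: 0.504
gripper_force: 30.0
```

move_arm:
  series:
    - {"grip":0.4,"xyz":[0,0,0],"angular":[0,0,0]}
    - {"grip":0.4,"xyz":[0,0,-15],"angular":[0,0,0]}
    - {"grip":0.4,"xyz":[0,0,-50],"angular":[0,0,0]}
    - {"grip":0.4,"xyz":[0,0,-90],"angular":[0,0,0]}
    - {"grip":0.4,"xyz":[0,0,-105],"angular":[0,0,0]}
    - {"grip":0.4,"xyz":[0,0,-105],"angular":[0,0,0]}
    - {"grip":0.4,"xyz":[0,0,-105],"angular":[0,0,0]}

```text
time_s: 31.0
tcp_pos: [0.4296, 0.2778, 0.1416]
ee_rot: [[-0.001, -1.0, -0.002], [-1.0, 0.001, -0.001], [0.001, 0.002, -1.0]]
wrist_force: [-0.1, 0.3, -2.1]
gripper_width: 0.506
gripper_force: 30.0
```

```bash
python3 - <<'E'
from h import *
to(.619,.232,.062,-90)
E
```

```text
t 31.0 tcp [0.4296 0.2778 0.1416] shift [  45.6 -189.5   79.3] turn [ 0.002 -0.001 -0.001] F [-0.1  0.3 -2.1] g 0.506 gf 30.0 j1 51.056162608250084 j6 -51.053247927034114
```

move_arm:
  series:
    - {"grip":0.4,"xyz":[6,-24,0],"angular":[0,0,0]}
    - {"grip":0.4,"xyz":[16,-65,0],"angular":[0,0,0]}
    - {"grip":0.4,"xyz":[27,-110,0],"angular":[0,0,0]}
    - {"grip":0.4,"xyz":[37,-150,0],"angular":[0,0,0]}
    - {"grip":0.4,"xyz":[44,-178,0],"angular":[0,0,0]}
    - {"grip":0.4,"xyz":[46,-189,0],"angular":[0,0,0]}
    - {"grip":0.4,"xyz":[46,-189,20],"angular":[0,0,0]}
    - {"grip":0.4,"xyz":[46,-189,45],"angular":[0,0,0]}
    - {"grip":0.4,"xyz":[46,-189,65],"angular":[0,0,0]}
    - {"grip":0.4,"xyz":[46,-189,75],"angular":[0,0,0]}

```text
time_s: 32.0
tcp_pos: [0.6167, 0.2314, 0.0635]
ee_rot: [[-0.0, -1.0, -0.007], [-1.0, 0.0, -0.003], [0.003, 0.007, -1.0]]
wrist_force: [-1.0, -0.3, -1.1]
gripper_width: 0.508
gripper_force: 30.0
```

move_arm:
  series:
    - {"grip":0.4,"xyz":[0,0,0],"angular":[0,0,0]}
    - {"grip":0.4,"xyz":[0,0,3],"angular":[0,0,0]}
    - {"grip":0.4,"xyz":[0,0,5],"angular":[0,0,0]}
    - {"grip":0.4,"xyz":[0,0,7],"angular":[0,0,0]}
    - {"grip":0.4,"xyz":[0,0,9],"angular":[0,0,0]}
    - {"grip":0.4,"xyz":[0,0,9],"angular":[0,0,0]}

```text
time_s: 32.6
tcp_pos: [0.6194, 0.2323, 0.0587]
ee_rot: [[-0.0, -1.0, -0.0], [-1.0, 0.0, 0.0], [-0.0, 0.0, -1.0]]
wrist_force: [-0.0, 0.1, -1.0]
gripper_width: 0.507
gripper_force: 30.0
```

move_arm:
  series:
    - {"grip":0.4,"xyz":[0,0,1],"angular":[0,0,0]}
    - {"grip":0.4,"xyz":[0,0,1],"angular":[0,0,0]}
    - {"grip":0.55,"xyz":[0,0,1],"angular":[0,0,0]}
    - {"grip":0.65,"xyz":[0,0,1],"angular":[0,0,0]}
    - {"grip":0.65,"xyz":[0,0,1],"angular":[0,0,0]}
    - {"grip":0.65,"xyz":[0,0,1],"angular":[0,0,0]}
    - {"grip":0.65,"xyz":[0,0,-13],"angular":[0,0,0]}
    - {"grip":0.65,"xyz":[0,0,-45],"angular":[0,0,0]}
    - {"grip":0.8,"xyz":[0,0,-82],"angular":[0,0,0]}
    - {"grip":0.85,"xyz":[-10,20,-82],"angular":[0,0,0]}

```text
time_s: 33.6
tcp_pos: [0.6045, 0.2434, 0.1481]
ee_rot: [[-0.001, -1.0, 0.013], [-1.0, 0.001, 0.006], [-0.006, -0.013, -1.0]]
wrist_force: [-0.1, -0.1, 0.0]
gripper_width: 0.754
gripper_force: 0.0
```

```bash
python3 - <<'E'
from h import *
s=cap('side');sj(s,[(.4311,.3605)])
to(.4315,.3605,.09,-90)
E
```

```text
(0.4311, 0.3605) px [178.6 183. ] [  8   8  14   9 102] [0.4323 0.3606 0.044 ] 213.0
t 33.65 tcp [0.599  0.2443 0.1453] shift [-116.   167.7   54.9] turn [-0.005  0.004  0.   ] F [-3.2  0.  -1.4] g 0.791 gf 0.0 j1 36.48061679818188 j6 -36.445394367060494
```

move_arm:
  series:
    - {"grip":0.85,"xyz":[-25,37,0],"angular":[0,0,0]}
    - {"grip":0.85,"xyz":[-52,75,0],"angular":[0,0,0]}
    - {"grip":0.85,"xyz":[-80,114,0],"angular":[0,0,0]}
    - {"grip":0.85,"xyz":[-103,148,10],"angular":[0,0,0]}
    - {"grip":0.85,"xyz":[-117,167,30],"angular":[0,0,0]}
    - {"grip":0.85,"xyz":[-118,168,48],"angular":[0,0,0]}
    - {"grip":0.85,"xyz":[-118,168,48],"angular":[0,0,0]}
    - {"grip":0.85,"xyz":[-118,168,48],"angular":[0,0,0]}
    - {"grip":0.85,"xyz":[-118,168,48],"angular":[0,0,0]}

```text
time_s: 34.55
tcp_pos: [0.4325, 0.3607, 0.0939]
ee_rot: [[-0.001, -1.0, 0.002], [-1.0, 0.001, 0.002], [-0.002, -0.002, -1.0]]
wrist_force: [0.1, 0.4, 0.3]
gripper_width: 0.846
gripper_force: 0.0
```

```bash
python3 - <<'E'
from h import *
to(.4315,.3605,.037,-90)
E
```

```text
t 34.55 tcp [0.4325 0.3607 0.0939] shift [ 0.3  1.  56.9] turn [-0.002  0.002 -0.001] F [0.1 0.4 0.3] g 0.846 gf 0.0 j1 56.32958407635919 j6 -56.37997031265366
```

move_arm:
  series:
    - {"grip":0.85,"xyz":[0,0,20],"angular":[0,0,0]}
    - {"grip":0.85,"xyz":[0,0,44],"angular":[0,0,0]}
    - {"grip":0.85,"xyz":[0,0,55],"angular":[0,0,0]}
    - {"grip":0.85,"xyz":[0,0,55],"angular":[0,0,0]}
    - {"grip":0.4,"xyz":[0,0,55],"angular":[0,0,0]}
    - {"grip":0.4,"xyz":[0,0,55],"angular":[0,0,0]}
    - {"grip":0.4,"xyz":[0,0,55],"angular":[0,0,0]}
    - {"grip":0.4,"xyz":[0,0,55],"angular":[0,0,0]}
    - {"grip":0.4,"xyz":[0,0,55],"angular":[0,0,0]}
    - {"grip":0.4,"xyz":[0,0,55],"angular":[0,0,0]}

```text
time_s: 35.55
tcp_pos: [0.4316, 0.3607, 0.0382]
ee_rot: [[0.0, -1.0, 0.001], [-1.0, -0.0, 0.001], [-0.001, -0.001, -1.0]]
wrist_force: [-1.3, 0.0, 2.5]
gripper_width: 0.503
gripper_force: 30.0
```

move_arm:
  series:
    - {"grip":0.4,"xyz":[0,0,0],"angular":[0,0,0]}
    - {"grip":0.4,"xyz":[0,0,-15],"angular":[0,0,0]}
    - {"grip":0.4,"xyz":[0,0,-50],"angular":[0,0,0]}
    - {"grip":0.4,"xyz":[0,0,-90],"angular":[0,0,0]}
    - {"grip":0.4,"xyz":[0,0,-105],"angular":[0,0,0]}
    - {"grip":0.4,"xyz":[0,0,-105],"angular":[0,0,0]}
    - {"grip":0.4,"xyz":[0,0,-105],"angular":[0,0,0]}

```text
time_s: 36.25
tcp_pos: [0.4307, 0.3597, 0.1414]
ee_rot: [[-0.001, -1.0, -0.002], [-1.0, 0.001, -0.001], [0.001, 0.002, -1.0]]
wrist_force: [-1.1, -0.6, -1.9]
gripper_width: 0.501
gripper_force: 30.0
```

```bash
python3 - <<'E'
from h import *
to(.619,.288,.062,-90)
E
```

```text
t 36.25 tcp [0.4307 0.3597 0.1414] shift [  71.5 -188.5   79.2] turn [ 0.002 -0.001 -0.001] F [-1.1 -0.6 -1.9] g 0.501 gf 30.0 j1 56.385013708583294 j6 -56.38558712272972
```

move_arm:
  series:
    - {"grip":0.4,"xyz":[9,-24,0],"angular":[0,0,0]}
    - {"grip":0.4,"xyz":[25,-65,0],"angular":[0,0,0]}
    - {"grip":0.4,"xyz":[42,-110,0],"angular":[0,0,0]}
    - {"grip":0.4,"xyz":[58,-150,0],"angular":[0,0,0]}
    - {"grip":0.4,"xyz":[68,-177,0],"angular":[0,0,0]}
    - {"grip":0.4,"xyz":[72,-188,0],"angular":[0,0,0]}
    - {"grip":0.4,"xyz":[72,-188,20],"angular":[0,0,0]}
    - {"grip":0.4,"xyz":[72,-188,45],"angular":[0,0,0]}
    - {"grip":0.4,"xyz":[72,-188,65],"angular":[0,0,0]}
    - {"grip":0.4,"xyz":[72,-188,75],"angular":[0,0,0]}

```text
time_s: 37.25
tcp_pos: [0.6168, 0.2874, 0.0633]
ee_rot: [[-0.0, -1.0, -0.007], [-1.0, 0.0, -0.004], [0.004, 0.007, -1.0]]
wrist_force: [0.2, -0.3, -2.5]
gripper_width: 0.508
gripper_force: 30.0
```

move_arm:
  series:
    - {"grip":0.4,"xyz":[0,0,0],"angular":[0,0,0]}
    - {"grip":0.4,"xyz":[0,0,3],"angular":[0,0,0]}
    - {"grip":0.4,"xyz":[0,0,5],"angular":[0,0,0]}
    - {"grip":0.4,"xyz":[0,0,7],"angular":[0,0,0]}
    - {"grip":0.4,"xyz":[0,0,9],"angular":[0,0,0]}
    - {"grip":0.4,"xyz":[0,0,9],"angular":[0,0,0]}

```text
time_s: 37.85
tcp_pos: [0.6194, 0.2883, 0.0587]
ee_rot: [[-0.0, -1.0, -0.0], [-1.0, 0.0, 0.0], [-0.0, 0.0, -1.0]]
wrist_force: [0.4, 0.4, -0.6]
gripper_width: 0.503
gripper_force: 30.0
```

Release, rise, then move clear of the cameras' view of the rack.

move_arm:
  series:
    - {"grip":0.4,"xyz":[0,0,1],"angular":[0,0,0]}
    - {"grip":0.4,"xyz":[0,0,1],"angular":[0,0,0]}
    - {"grip":0.55,"xyz":[0,0,1],"angular":[0,0,0]}
    - {"grip":0.65,"xyz":[0,0,1],"angular":[0,0,0]}
    - {"grip":0.65,"xyz":[0,0,1],"angular":[0,0,0]}
    - {"grip":0.65,"xyz":[0,0,1],"angular":[0,0,0]}
    - {"grip":0.65,"xyz":[0,0,-13],"angular":[0,0,0]}
    - {"grip":0.65,"xyz":[0,0,-45],"angular":[0,0,0]}
    - {"grip":0.8,"xyz":[0,0,-90],"angular":[0,0,0]}
    - {"grip":0.85,"xyz":[0,20,-120],"angular":[0,0,0]}

```text
time_s: 38.85
tcp_pos: [0.602, 0.2888, 0.1828]
ee_rot: [[-0.001, -1.0, 0.006], [-1.0, 0.001, 0.002], [-0.002, -0.006, -1.0]]
wrist_force: [-0.5, 0.3, 0.3]
gripper_width: 0.755
gripper_force: 0.0
```

move_arm:
  series:
    - {"grip":0.85,"xyz":[-20,40,-20],"angular":[0,0,0]}
    - {"grip":0.85,"xyz":[-45,80,-30],"angular":[0,0,0]}
    - {"grip":0.85,"xyz":[-70,120,-30],"angular":[0,0,0]}
    - {"grip":0.85,"xyz":[-100,160,-30],"angular":[0,0,0]}
    - {"grip":0.85,"xyz":[-130,200,-30],"angular":[0,0,0]}
    - {"grip":0.85,"xyz":[-160,235,-30],"angular":[0,0,0]}
    - {"grip":0.85,"xyz":[-190,270,-30],"angular":[0,0,0]}
    - {"grip":0.85,"xyz":[-210,300,-30],"angular":[0,0,0]}
    - {"grip":0.85,"xyz":[-220,320,-30],"angular":[0,0,0]}
    - {"grip":0.85,"xyz":[-220,320,-30],"angular":[0,0,0]}

```text
time_s: 39.85
tcp_pos: [0.2772, 0.5099, 0.2099]
ee_rot: [[0.004, -1.0, 0.0], [-1.0, -0.004, 0.002], [-0.002, -0.0, -1.0]]
wrist_force: [-0.4, 0.4, -0.7]
gripper_width: 0.852
gripper_force: 0.0
```

```bash
python3 - <<'E'
from h import *
c=cap('top');s=cap('side')
a=cv2.resize(c['img'][125:250,110:350],None,fx=3.3,fy=3.3,interpolation=cv2.INTER_CUBIC)[:,:792]
b=cv2.resize(s['img'][145:275,170:430],None,fx=1.4,fy=1.4)
b=cv2.resize(s['img'][150:255,200:360],None,fx=1.78,fy=1.78,interpolation=cv2.INTER_CUBIC)
o=np.zeros((600,800,3),np.uint8);o[:a.shape[0],:a.shape[1]]=a;o[413:413+b.shape[0],:b.shape[1]]=b
b=cv2.resize(s['img'][120:330,150:430],None,fx=.88,fy=.88);o[413:413+b.shape[0],300:300+b.shape[1]]=b
cv2.imwrite('pics/g10.png',o[:,:,::-1])
to(.5,.5,.2)
E
```

```text
t 39.95 tcp [0.2792 0.5086 0.2096] shift [   8.9 -220.8    9.7] turn [0. 0. 0.] F [ 0.7 -0.2  0.4] g 0.85 gf 0.0 j1 77.22887714577807 j6 -77.16491608672958
```

View pics/g10.png

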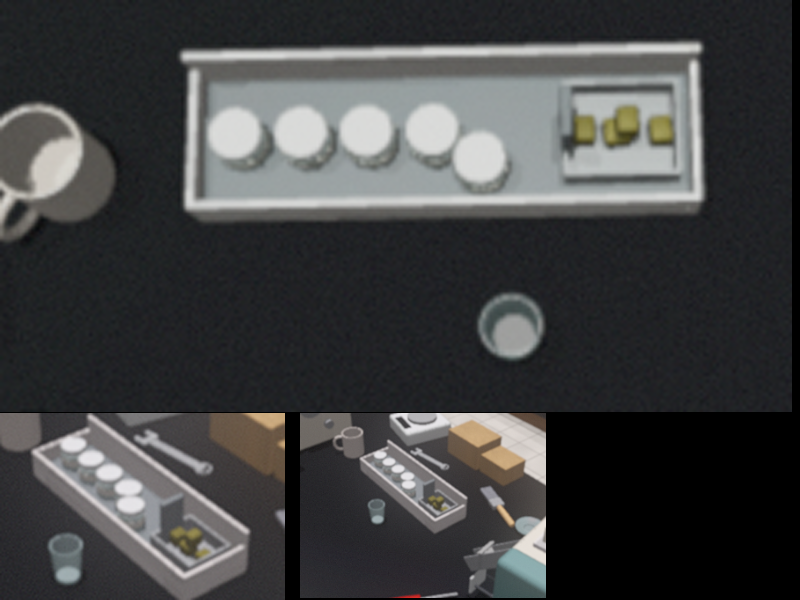

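All five jars, the pan and the four cubes are in the rack. One jar at crop (480,158) was shifted toward the lip, so I'm checking that it stands upright and within limits.

```bash
python3 - <<'E'
from h import *
c=cap('top');s=cap('side')
for k,(cc,(y0,y1,x0,x1)) in dict(top=(c,(145,188,168,270)),side=(s,(155,240,215,295))).items():
    im=cc['img'];m=np.zeros(im.shape[:2],np.uint8);m[y0:y1,x0:x1]=(im.min(2)>175)[y0:y1,x0:x1]
    m=cv2.morphologyEx(m,cv2.MORPH_OPEN,np.ones((5,5),np.uint8))
    n,l,st,ce=cv2.connectedComponentsWithStats(m)
    for i in range(1,n): print(k,ce[i].round(1),st[i,2:],onz(cc,*ce[i],.064)-[.619,.111,0])
E
```

```text
top [200.5 164.2] [ 16  15 193] [0.0007 0.1219 0.064 ]
top [220.3 164. ] [ 15  15 192] [1.00e-04 6.68e-02 6.40e-02]
top [240.5 163.5] [ 16  16 200] [0.0003 0.0104 0.064 ]
top [180.3 164.8] [ 15  15 189] [-1.000e-04  1.784e-01  6.400e-02]
top [254.9 172. ] [ 15  15 193] [-0.0249 -0.0296  0.064 ]
side [240.4 166.9] [12  9 94] [0.0016 0.1803 0.064 ]
side [250.9 174.9] [13  9 99] [0.0021 0.1219 0.064 ]
side [261. 183.] [ 13   9 103] [0.0014 0.0665 0.064 ]
side [272.3 196.2] [ 14  19 223] [-0.012  -0.0099  0.064 ]
```

The displaced jar is at rack (-25, -30) mm, and its lid matches the others in size, so it is upright and within limits. Handing in.

```bash
python3 -c "
from station import r
print(r.finish_job())"
```

```text
the job is handed in; nothing more can be done
None
```

I handed the job in: the pan with all four cubes and all five jars are standing in the rack, and I moved none of the beaker, mug or screwdriver; the judge's verdict was not shown, and one jar was knocked a few centimetres in the rack but is still upright and within limits.

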